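# Roll the spice tins label-up and lock them in the cradle rack

### The arm

A 6-joint arm with a two-finger parallel gripper is mounted at the origin on the work surface. World frame = base frame: x ahead of the robot, y to its left, z up, the work surface at z = 0. Lengths are in m, angles in rad, forces in N, time in s.
With the tool pointing down it reaches from about 0.35 to 0.775 m from the base axis. Payload 5.5 kg.
Tool frame: the origin (TCP) lies between the finger pads; the fingertips stand 8 mm ahead of it and the grasp point (between the pads) lies 11 mm behind it; z points along the fingers, y is the line along which they close (so a half turn about z gives the same grasp; the last joint's range is limited). The gripper opens to 85 mm and grips with 20 to 120 N. Pads are 22 mm wide; open, the fingers measure 114 mm over their backs; the gripper's body (76 mm by 85 mm) begins 54 mm behind the grasp point. The pads swing forward as they close: fully open they stand 13 mm farther back than shut.
Start: joints at [1.205, 0.313, 0.046, 1.304, 0, 1.431], TCP at [0.129, 0.56, 0.239] pointing down, gripper open.
Joint ranges: [-2.76, 2.76], [-0.86, 1.69], [-1.03, 1.26], [-2.2, 2.34], [-1.47, 1.5], [-3.14, 3.14]. Speed limits (rad/s): [2.57, 2.57, 3.14, 3.14, 3.14, 3.14].

### API

Orientations are given as a unit quaternion [w, x, y, z].
In Python, from workcell import env gives the robot as it stands.
- The arm moves only by the tool move_arm, never from a script. Its argument "moves" is one flat list of numbers, 5 for each row, row after row: the shift along the world's x, y, z in m, then the turn about the world's z in rad, then the finger opening in m, from 0 to 0.0854. A call has 1 to 12 rows; each row is the pose to reach, as a shift and turn from the pose commanded when the call began; what a row does not reach only later rows make up. A row lasts 1/12 s, in which the tool goes at most 41.7 mm and 7.16 degrees, less where a joint would pass 70% of its speed; a pose out of reach is approached as far as the arm can. A call with a gripper value outside its range is refused whole. The fingers move at their own pace and stop on an object; "newtons" is the grip in N (left out, the last holds). Time passes only in rows, so rows that repeat a pose let the fingers close. It gives the time, the measured TCP pose, the force, the opening and the grip force at its end, in the units of the state.
- env.get_state(): the state, without advancing time (a new reading comes with each control period).
- env.read_camera(name): name is "side" or "top" or "wrist"; returns a dict with "pixels" (420x560x3 uint8, red, green, blue), "camera_matrix" (3x3 intrinsics, pixels), "rvec" (rotation vector, rad) and "tvec" (3), from world to camera coordinates, as OpenCV has them. Camera axes: x right, y down, z forward; pixel columns grow to the right and rows downward; lengths in m; the calibration is good to about 2 mm. The wrist camera is an equidistant fisheye: a pixel r from the principal point sees the ray r / f radians off the axis. A picture is of the moment at which its call begins. There is no depth.
- env.hand_in(): hands the job in; it is judged then, once.
The state is a dict: "clock": time; "joint_pos": joint angles; "qvel": joint speeds; "tau": joint torques, N m; "tcp_pos": TCP position; "orientation": TCP orientation; "wrist_force": force on the tool from outside, world axes, zero at the start; "ft_torque": the same for the moment, N m; "finger_gap": finger opening in m; "grip_force": force on a finger pad.
Only numpy, scipy, OpenCV 4.12 (cv2) and the standard library are available. Lean on these libraries where they do the work, as an engineer would, in place of code of your own. Each camera call takes 0.05 s, during which the arm holds its last target. There are 200 camera calls.

### The job

One spice tin was put away in the rack with its label turned aside and others still lie about: slide the rack's keeper fully open, lift that tin out onto the counter, and roll every tin over, there on the counter, until all their paper labels face straight up. Only when they all do, lay the tins one to a cradle in the rack with the labels still facing up, and slide the keeper fully shut over their ends. The tins are thin, so press and grip them only gently, and leave the other things on the bar where they are.

Things in the scene. Friction and masses are not known exactly. Their poses are not given: they have to be found in the camera images.
- tin1: dark steel spice tin on its side: cylinder 44 mm across, 120 mm long, about 0.16 kg. Origin mid-length on its axis. x axis: along the tin to the bright lid (same diameter); z axis: out through the middle of the white paper label (80 mm long, spans 70 degrees of the side), so z upright = label up. Rolls, soon stops. Dents if the fingers put over 70 N on it (pads added). May be absent.
- tin2: dark steel spice tin on its side: cylinder 44 mm across, 120 mm long, about 0.16 kg. Origin mid-length on its axis. x axis: along the tin to the bright lid (same diameter); z axis: out through the middle of the white paper label (80 mm long, spans 70 degrees of the side), so z upright = label up. Rolls, soon stops. Dents if the fingers put over 70 N on it (pads added). May be absent.
- tin3: dark steel spice tin on its side: cylinder 44 mm across, 120 mm long, about 0.16 kg. Origin mid-length on its axis. x axis: along the tin to the bright lid (same diameter); z axis: out through the middle of the white paper label (80 mm long, spans 70 degrees of the side), so z upright = label up. Rolls, soon stops. Dents if the fingers put over 70 N on it (pads added). May be absent.
- tin4: dark steel spice tin on its side: cylinder 44 mm across, 120 mm long, about 0.16 kg. Origin mid-length on its axis. x axis: along the tin to the bright lid (same diameter); z axis: out through the middle of the white paper label (80 mm long, spans 70 degrees of the side), so z upright = label up. Rolls, soon stops. Dents if the fingers put over 70 N on it (pads added). Starts in the rack.
- rack: bamboo cradle rack fixed on the counter, 190 (x) by 340 mm (y). Origin mid underside; keeper and a 58 mm high wall stand along its -x side (wall at x = -87 mm). The rest is a flat deck 20 mm above the counter (110 mm long in x) with three cradles 110 mm apart along y: grooves along x, 26 mm wide, in which the tins sit. Cheeks 50 mm high close its two y ends (inner faces at y = -164 and 164 mm).
- cradle0 (a point): where the middle of a tin's axis lies when it rests in the right-hand (-y) cradle of the rack: 38 mm above the counter (a tin there tops out at 60 mm); tins lie along the rack's x, lid at either end
- cradle1 (a point): where the middle of a tin's axis lies when it rests in the middle cradle of the rack: 38 mm above the counter (a tin there tops out at 60 mm); tins lie along the rack's x, lid at either end
- cradle2 (a point): where the middle of a tin's axis lies when it rests in the left-hand (+y) cradle of the rack: 38 mm above the counter (a tin there tops out at 60 mm); tins lie along the rack's x, lid at either end
- keeper (a joint): position in m of the keeper, a steel bar with three tabs (22 mm wide, 66 to 72 mm above the counter) sliding along the rack's y. 0 = fully shut: each tab over a tin's end by 20 mm or so; 0.045 = fully open, moved to +y: tabs beside the cradles so tins can be lowered in (12 mm clear). Takes about 1.5 N to slide, stays where left.
- keeper_grip (a point): the point to grip on the keeper's black upright handle, which moves with it: a block 16 mm wide (along the rack's y), 40 mm deep (x) and 44 mm high, top 80 mm above the counter; this point is 64 mm above the counter, in the middle of its width and depth
- block_edge (a point): a point on the top of the left-hand (+y) edge of the dark wooden chopping block fixed at the right of the counter: 35 mm high, 160 mm wide; that edge runs along world x, from 80 mm nearer the robot than this point to 240 mm beyond it. A rolling tin stops against it.
- tumbler: clear glass tumbler, 72 mm across, 110 mm high. A bystander; origin at the middle of its underside.
- mug: white enamel steel mug, 84 mm across, 85 mm high, handle to its +y. A bystander; origin at the middle of its underside.
- trivet: round ceramic trivet, 130 mm across, 12 mm thick. A bystander; origin at the middle of its underside.
- shaker: dark wooden pepper shaker, 52 mm across, 90 mm high. A bystander; origin at the middle of its underside.
Mind the look-alikes: they are no part of the job. Leave any turquoise look-alike of the tin1 alone.

How it is judged:
On the way, in this order (a step that is already met when the one before it is completed fails the run):
1. the keeper is open and all tins lie on the counter with their labels facing up (within 20 degrees) (value of joint keeper above 0.036 m and angle between each of tin1, tin2, tin3, tin4's own z axis and vertical below 0.35 rad and height (world z) of each of tin1, tin2, tin3, tin4 below 0.027 m), for 0.2 s.
2. all tins lie in cradles, labels up, the keeper still open (angle between each of tin1, tin2, tin3, tin4's own z axis and vertical below 0.35 rad and ((distance between tin1 and cradle0 below 0.018 m and angle between the x axis of tin1 and the x axis of rack, either way round below 0.15 rad) or (distance between tin1 and cradle1 below 0.018 m and angle between the x axis of tin1 and the x axis of rack, either way round below 0.15 rad) or (distance between tin1 and cradle2 below 0.018 m and angle between the x axis of tin1 and the x axis of rack, either way round below 0.15 rad)) and ((distance between tin2 and cradle0 below 0.018 m and angle between the x axis of tin2 and the x axis of rack, either way round below 0.15 rad) or (distance between tin2 and cradle1 below 0.018 m and angle between the x axis of tin2 and the x axis of rack, either way round below 0.15 rad) or (distance between tin2 and cradle2 below 0.018 m and angle between the x axis of tin2 and the x axis of rack, either way round below 0.15 rad)) and ((distance between tin3 and cradle0 below 0.018 m and angle between the x axis of tin3 and the x axis of rack, either way round below 0.15 rad) or (distance between tin3 and cradle1 below 0.018 m and angle between the x axis of tin3 and the x axis of rack, either way round below 0.15 rad) or (distance between tin3 and cradle2 below 0.018 m and angle between the x axis of tin3 and the x axis of rack, either way round below 0.15 rad)) and ((distance between tin4 and cradle0 below 0.018 m and angle between the x axis of tin4 and the x axis of rack, either way round below 0.15 rad) or (distance between tin4 and cradle1 below 0.018 m and angle between the x axis of tin4 and the x axis of rack, either way round below 0.15 rad) or (distance between tin4 and cradle2 below 0.018 m and angle between the x axis of tin4 and the x axis of rack, either way round below 0.15 rad)) and value of joint keeper above 0.03 m), for 0.2 s.
At the end, for the whole second after the job is handed in: every tin present lies at rest in a cradle (its middle within 18 mm of the cradle's point, in line with it to 0.15 rad) with its label facing up to within 0.35 rad (20 degrees), and the keeper is shut to within 5 mm of the end of its travel (angle between each of tin1, tin2, tin3, tin4's own z axis and vertical below 0.35 rad and ((distance between tin1 and cradle0 below 0.018 m and angle between the x axis of tin1 and the x axis of rack, either way round below 0.15 rad) or (distance between tin1 and cradle1 below 0.018 m and angle between the x axis of tin1 and the x axis of rack, either way round below 0.15 rad) or (distance between tin1 and cradle2 below 0.018 m and angle between the x axis of tin1 and the x axis of rack, either way round below 0.15 rad)) and ((distance between tin2 and cradle0 below 0.018 m and angle between the x axis of tin2 and the x axis of rack, either way round below 0.15 rad) or (distance between tin2 and cradle1 below 0.018 m and angle between the x axis of tin2 and the x axis of rack, either way round below 0.15 rad) or (distance between tin2 and cradle2 below 0.018 m and angle between the x axis of tin2 and the x axis of rack, either way round below 0.15 rad)) and ((distance between tin3 and cradle0 below 0.018 m and angle between the x axis of tin3 and the x axis of rack, either way round below 0.15 rad) or (distance between tin3 and cradle1 below 0.018 m and angle between the x axis of tin3 and the x axis of rack, either way round below 0.15 rad) or (distance between tin3 and cradle2 below 0.018 m and angle between the x axis of tin3 and the x axis of rack, either way round below 0.15 rad)) and ((distance between tin4 and cradle0 below 0.018 m and angle between the x axis of tin4 and the x axis of rack, either way round below 0.15 rad) or (distance between tin4 and cradle1 below 0.018 m and angle between the x axis of tin4 and the x axis of rack, either way round below 0.15 rad) or (distance between tin4 and cradle2 below 0.018 m and angle between the x axis of tin4 and the x axis of rack, either way round below 0.15 rad)) and value of joint keeper below 0.005 m and linear speed of each of tin1, tin2, tin3, tin4 below 0.03 m/s); the robot touches nothing.
It fails at once if a tin squeezed or pressed by the fingers with more than 70 N (contact force between the fingers and tin1 above 70 N or contact force between the fingers and tin2 above 70 N or contact force between the fingers and tin3 above 70 N or contact force between the fingers and tin4 above 70 N).
It fails at once if a bystander moved more than 40 mm (distance of any of tumbler, mug, trivet, shaker from where it was at the start of the episode above 0.04 m).
It fails at once if the tumbler, the mug or the shaker tipped (angle between any of tumbler, mug, shaker's own z axis and vertical above 0.5 rad).
Of tin1, tin2, tin3 only 1 to 2 are there at a start; the rules pass over those that are not, and their reading is None.
At some moment in a run one of tin1, tin2, tin3, tin4 may be knocked a few centimetres aside while the robot is not near it.
It also fails if it takes over 210 s, if anything falls off the work surface, if the arm or the gripper's body presses on something with over 40 N, if the wrist force passes 120 N, or if a joint passes its speed limit or range.

## Working session

There is one attempt and no reset: what is moved stays moved. The work goes in short steps, Python scripts to look and compute and a tool call to move; the robot and the scene stay as the last step left them, time stands still between calls to the robot, and variables do not carry over. Pictures are saved under pics/ and viewed, at most 14 in all, crops included, and the job is handed in when it is done.

Besides the shell and the picture viewer there is one more tool, called after "Emit:" by a JSON object that holds its "op" and its "data". move_arm: Moves the arm, as the interface text tells. Its arguments: {"type":"object","properties":{"moves":{"type":"array"},"newtons":{"type":"number"}},"required":["moves"]}

```bash
mkdir -p pics
cat > h.py <<'E'
import numpy as np, cv2
from workcell import env
def cam(n):
    c=env.read_camera(n); c['R']=cv2.Rodrigues(np.array(c['rvec'],float))[0]; c['t']=np.array(c['tvec'],float).ravel(); c['K']=np.array(c['camera_matrix'],float)
    c['C']=-c['R'].T@c['t']; return c
def save(c,f): cv2.imwrite('pics/'+f,cv2.cvtColor(c['pixels'],cv2.COLOR_RGB2BGR))
def ray(c,u,v,fish=False):
    K=c['K']; x=(u-K[0,2])/K[0,0]; y=(v-K[1,2])/K[1,1]
    if fish:
        r=np.hypot(x,y); d=np.array([x*np.sin(r)/max(r,1e-9),y*np.sin(r)/max(r,1e-9),np.cos(r)])
    else: d=np.array([x,y,1.])
    return c['R'].T@d
def onz(c,u,v,z,fish=False):
    d=ray(c,u,v,fish); return c['C']+d*(z-c['C'][2])/d[2]
def proj(c,p):
    q=c['K']@(c['R']@np.array(p)+c['t']); return q[:2]/q[2]
E
python3 - <<'E'
from h import *
for n in('top','side'):
    c=cam(n); save(c,n+'0.png'); print(n,c['C'],c['K'][0,0])
print(env.get_state())
E
```

```text
top [ 0.35513874 -0.0804097   1.08898738] 398.3844444375527
side [ 0.41542136 -0.84714889  0.99617384] 386.8546955753048
{'clock': 0.1, 'joint_pos': array([1.20540350e+00, 3.13928451e-01, 4.51078461e-02, 1.30360554e+00,
       2.56539490e-05, 1.43118685e+00]), 'qvel': array([ 0.0011615 , -0.00159785,  0.00359624, -0.00141633, -0.00064157,
       -0.00063888]), 'tau': array([ 3.69284389e-03, -4.81723452e+01,  2.99244905e+01,  1.26928373e-02,
       -6.69669112e-05, -8.53597385e-06]), 'tcp_pos': array([0.12857517, 0.55999302, 0.23850248]), 'orientation': array([-2.16006263e-04,  1.12652006e-01,  9.93634169e-01, -7.85864594e-04]), 'wrist_force': array([-0.93299652, -0.55119435, -0.26947014]), 'ft_torque': array([ 0.03430352,  0.02846188, -0.0321719 ]), 'grip_force': 0.0, 'finger_gap': 0.0855178080744416}
```

View pics/top0.png

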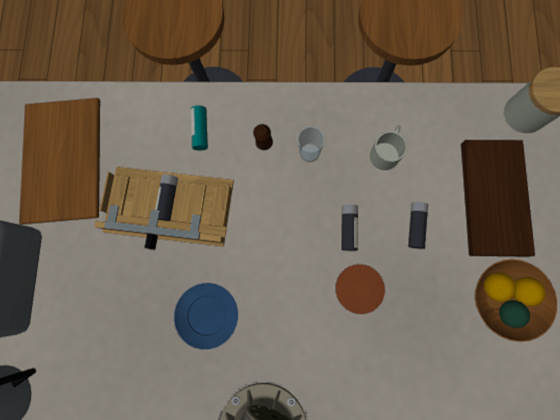

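View pics/side0.png

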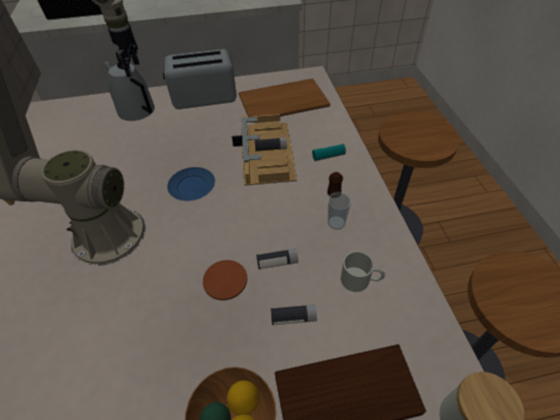

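Run:
```python
from h import *
t=cv2.imread('pics/top0.png'); s=cv2.imread('pics/side0.png')
a=cv2.resize(t[155:255,90:240],(600,400),interpolation=3)
b=cv2.resize(t[190:260,330:440],(400,254),interpolation=3)
d=cv2.resize(s[235:335,240:340],(400,300),interpolation=3); e=cv2.resize(s[105:190,225:310],(400,300),interpolation=3)
o=np.zeros((600,800,3),np.uint8); o[:300,:400]=cv2.resize(a,(400,300)); o[:254,400:]=b; o[300:,:400]=d; o[300:,400:]=e
cv2.imwrite('pics/z0.png',o)
```

```text
(no output)
```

View pics/z0.png

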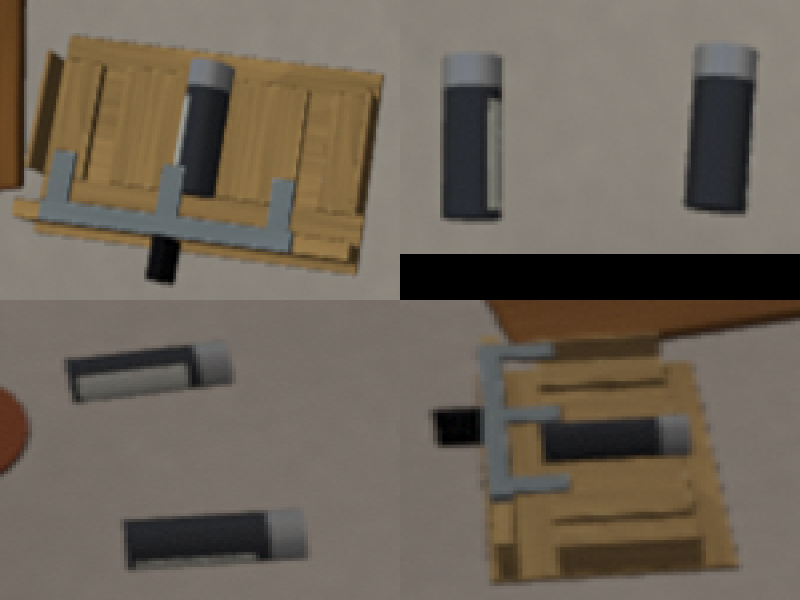

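Run:
```python
from h import *
t=cv2.imread('pics/top0.png'); s=cv2.imread('pics/side0.png')
np.set_printoptions(linewidth=250)
print(t[230,336:364].tolist());print(t[210,342:360:2].tolist()); print(t[200,160:180].tolist()); print(s[250:272,277].tolist()); print(s[300:328,290].tolist());print(s[255,285:305:2].tolist())
print(t[225,85:240:6].tolist())
```

```text
[[122, 131, 136], [121, 130, 135], [122, 131, 137], [124, 133, 139], [124, 134, 140], [84, 88, 92], [45, 44, 43], [44, 40, 38], [47, 43, 40], [50, 44, 41], [49, 44, 41], [49, 43, 40], [50, 44, 42], [50, 44, 41], [50, 45, 42], [47, 43, 42], [42, 38, 37], [46, 44, 44], [107, 115, 115], [111, 120, 120], [98, 107, 107], [93, 100, 99], [115, 123, 127], [122, 132, 138], [123, 132, 137], [121, 130, 135], [122, 131, 136], [120, 129, 135]]
[[105, 107, 108], [122, 120, 116], [128, 123, 118], [128, 122, 119], [127, 121, 119], [112, 112, 113], [96, 97, 97], [78, 77, 77], [113, 122, 126]]
[[47, 40, 38], [49, 43, 40], [49, 43, 41], [46, 43, 41], [43, 40, 39], [42, 39, 38], [38, 35, 34], [34, 32, 30], [32, 31, 28], [29, 28, 28], [29, 27, 26], [27, 24, 22], [21, 17, 15], [26, 35, 42], [60, 99, 124], [66, 108, 134], [63, 105, 128], [65, 106, 131], [64, 105, 131], [67, 107, 133]]
[[100, 107, 115], [72, 76, 81], [45, 43, 43], [40, 37, 35], [41, 38, 37], [37, 34, 34], [38, 36, 36], [63, 66, 67], [96, 103, 104], [97, 104, 107], [92, 99, 101], [89, 96, 97], [86, 92, 94], [82, 87, 89], [74, 80, 81], [69, 7
[... 399 characters left out ...]
, 25], [54, 57, 57], [84, 91, 91], [80, 85, 86], [79, 86, 89], [103, 109, 118], [107, 114, 123], [105, 113, 122], [106, 113, 121]]
[[46, 45, 45], [35, 32, 31], [65, 65, 64], [90, 91, 92], [87, 87, 89], [85, 85, 86], [90, 93, 97], [106, 113, 121], [105, 112, 120], [103, 111, 119]]
[[122, 130, 136], [122, 131, 136], [74, 121, 152], [73, 120, 150], [114, 112, 104], [112, 111, 102], [111, 109, 101], [113, 111, 101], [119, 117, 106], [90, 98, 102], [78, 100, 115], [110, 108, 100], [55, 89, 113], [65, 107, 134], [65, 108, 134], [67, 108, 135], [67, 109, 135], [64, 106, 132], [111, 109, 100], [66, 84, 99], [65, 105, 131], [56, 92, 117], [56, 93, 117], [42, 69, 84], [126, 135, 140], [125, 134, 140]]
```

```bash
cat >> h.py <<'E'
def tinmask(c,exclude=None):
    p=c['pixels'].astype(int); R,G,B=p[...,0],p[...,1],p[...,2]
    mx=p.max(2); rb=R-B
    dark=(mx<64)&(abs(rb)<9)
    return p,dark,rb,mx
def tin(c,box,z=0.022):
    """box u0,v0,u1,v1 -> axis center(world), direction (towards lid)"""
    p,dark,rb,mx=tinmask(c)
    m=((dark)|(rb<10.5)).astype(np.uint8); w=np.zeros_like(m); u0,v0,u1,v1=box; w[v0:v1,u0:u1]=1; m&=w
    n,l,st,ce=cv2.connectedComponentsWithStats(m); k=1+np.argmax(st[1:,4]); m=(l==k)
    (cx,cy),(a,b),an=cv2.minAreaRect(np.argwhere(m)[:,::-1].astype(np.float32))
    bx=cv2.boxPoints(((cx,cy),(a,b),an)); e=[bx[1]-bx[0],bx[2]-bx[1]]; L=max(e,key=np.linalg.norm)/2
    A=onz(c,cx-L[0],cy-L[1],z); Bp=onz(c,cx+L[0],cy+L[1],z)
    lid=m&(~dark)&(rb<=2)&(mx>85)
    return onz(c,cx,cy,z),A,Bp,(a,b),m
E
python3 - <<'E'
from h import *
np.set_printoptions(precision=4,suppress=True)
c=cam('top')
for n,b in dict(A=(335,198,366,256),B=(404,196,434,254)).items():
    C,A,B,s,m=tin(c,b); d=B-A; print(n,C[:2],'len',np.linalg.norm(d),'ang from x',np.degrees(np.arctan2(d[1],d[0])),s)
def z(u,v): return 90+u/2.667,155+v/3
# tin4 hand points zoomed: lid end corners, body
for nm,(u,v),h in [('lidL',(192,62),.038),('lidR',(236,68),.038),('botL',(181,190),.038),('botR',(214,196),.038),
  ('tab1tipL',(162,165),.072),('tab1tipR',(184,168),.072),('tab0tipL',(272,178),.072),('tab0tipR',(294,181),.072),('tab2tipL',(54,151),.072),('tab2tipR',(76,154),.072),
  ('hL',(150,238),.08),('hR',(180,240),.08),('hbl',(146,278),.08),('hbr',(172,283),.08),('deckTL',(72,38),.02),('deckTR',(383,73),.02),('wallBR',(356,272),.02)]:
    print(nm,onz(c,*z(u,v),h)[:2])
for nm,(u,v) in dict(tumb=(310,154),mug=(386,150),triv=(360,289),shaker=(263,142),turq=(199,128),blockTL=(462,141),blockBL=(472,254),plate=(206,316)).items(): print(nm,onz(c,u,v,.02)[:2])
E
```

```text
A [ 0.5115 -0.22  ] len 0.12508316669832317 ang from x 179.1781649579734 (46.0, 16.0)
B [ 0.5206 -0.4044] len 0.1290393756354438 ang from x -6.885689197232181 (17.80307960510254, 47.240943908691406)
lidL [0.6452 0.293 ]
lidR [0.6399 0.2469]
botL [0.5262 0.2948]
botR [0.5211 0.2608]
tab1tipL [0.5425 0.3032]
tab1tipR [0.5401 0.2813]
tab0tipL [0.5323 0.1939]
tab0tipR [0.5299 0.1722]
tab2tipL [0.5537 0.4116]
tab2tipR [0.5513 0.3894]
hL [0.4774 0.3065]
hR [0.476  0.2773]
hbl [0.4432 0.3074]
hbr [0.4393 0.282 ]
deckTL [0.6722 0.4289]
deckTR [0.6416 0.0978]
wallBR [0.4568 0.1173]
tumb [ 0.7172 -0.1141]
mug [ 0.7308 -0.3267]
triv [ 0.3485 -0.2466]
shaker [0.7516 0.019 ]
turq [0.7924 0.2038]
blockTL [ 0.7591 -0.5394]
blockBL [ 0.4439 -0.5437]
plate [0.2732 0.1542]
```

Emit:
{"op": "move_arm", "data": {"moves": [0.331, -0.26, -0.09, 0.13, 0.085, 0.331, -0.26, -0.09, 0.13, 0.085, 0.331, -0.26, -0.09, 0.13, 0.085, 0.331, -0.26, -0.09, 0.13, 0.085, 0.331, -0.26, -0.09, 0.13, 0.085, 0.331, -0.26, -0.09, 0.13, 0.085, 0.331, -0.26, -0.09, 0.13, 0.085, 0.331, -0.26, -0.09, 0.13, 0.085, 0.331, -0.26, -0.09, 0.13, 0.085, 0.331, -0.26, -0.09, 0.13, 0.085, 0.331, -0.26, -0.09, 0.13, 0.085, 0.331, -0.26, -0.09, 0.13, 0.085], "newtons": 20}}

```text
clock: 1.15
tcp_pos: [0.4623, 0.2976, 0.1478]
orientation: [-0.0, 0.051, 0.999, -0.001]
wrist_force: [-0.2, 0.3, -0.0]
finger_gap: 0.0848
grip_force: 0.0
```

Run:
```python
from h import *
c=cam('wrist'); save(c,'w1.png'); print(c['C'],c['K'],c['R'])
```

```text
[0.39394263 0.30505006 0.28228134] [[325.1922621    0.         281.75869399]
 [  0.         325.1922621  201.48364084]
 [  0.           0.           1.        ]] [[ 0.10121394  0.99486273 -0.00197292]
 [ 0.95609596 -0.09672135  0.27663241]
 [ 0.27502045 -0.02988536 -0.96097379]]
```

View pics/w1.png

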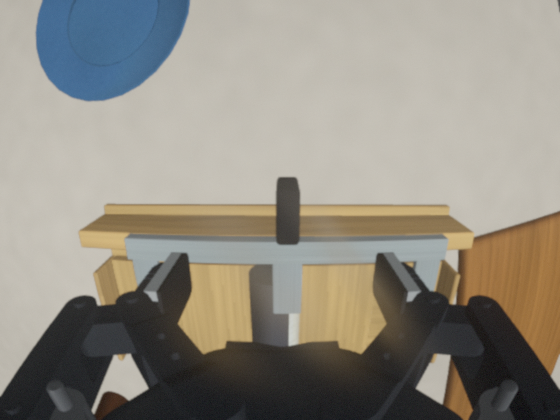

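Run:
```python
from h import *
c=cam('wrist')
for u,v,h in [(279,185,.08),(298,185,.08),(279,243,.08),(299,243,.08),(274,312,.072),(301,312,.072),(128,236,.072),(446,236,.072),(106,206,.058),(447,206,.058),(82,232,.058),(471,232,.058)]: print(u,v,onz(c,u,v,h,True)[:2])
```

```text
279 185 [0.43916123 0.29940334]
298 185 [0.4403606  0.31151547]
279 243 [0.47918963 0.29529451]
299 243 [0.48055969 0.30878449]
274 312 [0.54130974 0.28485447]
301 312 [0.54349391 0.30584835]
128 236 [0.46807564 0.18107245]
446 236 [0.49242299 0.42237987]
106 206 [0.44629365 0.15860619]
447 206 [0.47320421 0.4291444 ]
82 232 [0.46662091 0.12649714]
471 232 [0.49888906 0.45512032]
```

Emit:
{"op": "move_arm", "data": {"moves": [-0.002, 0.005, -0.095, 0, 0.085, -0.002, 0.005, -0.095, 0, 0.085, -0.002, 0.005, -0.095, 0, 0.085, -0.002, 0.005, -0.095, 0, 0.012, -0.002, 0.005, -0.095, 0, 0.012, -0.002, 0.005, -0.095, 0, 0.012, -0.002, 0.005, -0.095, 0, 0.012, -0.002, 0.005, -0.095, 0, 0.012, -0.001, 0.015, -0.095, 0, 0.012, 0, 0.025, -0.095, 0, 0.012, 0, 0.025, -0.095, 0, 0.012], "newtons": 30}}

```text
clock: 2.17
tcp_pos: [0.4608, 0.3278, 0.0559]
orientation: [0.001, 0.048, 0.999, 0.001]
wrist_force: [-1.5, 1.8, 6.9]
finger_gap: 0.0155
grip_force: 33.8
```

Emit:
{"op": "move_arm", "data": {"moves": [0, 0.003, 0, 0, 0.012, 0, 0.003, 0, 0, 0.012, 0, 0.003, 0, 0, 0.012]}}

```text
clock: 2.42
tcp_pos: [0.461, 0.3301, 0.0559]
orientation: [0.001, 0.048, 0.999, 0.001]
wrist_force: [-0.9, 1.7, 7.0]
finger_gap: 0.0159
grip_force: 33.4
```

Emit:
{"op": "move_arm", "data": {"moves": [0, 0.003, 0, 0, 0.012, 0, 0.003, 0, 0, 0.012, 0.001, 0.006, 0, 0, 0.012, 0.001, 0.006, 0, 0, 0.012]}}

```text
clock: 2.75
tcp_pos: [0.4616, 0.3358, 0.0559]
orientation: [0.001, 0.048, 0.999, 0.001]
wrist_force: [-1.9, 1.3, 7.4]
finger_gap: 0.0155
grip_force: 33.6
```

Emit:
{"op": "move_arm", "data": {"moves": [0, 0.003, 0, 0, 0.012, 0, 0.003, 0, 0, 0.012, 0.001, 0.006, 0, 0, 0.012, 0.001, 0.006, 0, 0, 0.012]}}

```text
clock: 3.08
tcp_pos: [0.4616, 0.3363, 0.0558]
orientation: [0.0, 0.049, 0.999, -0.005]
wrist_force: [-3.4, -20.4, 17.7]
finger_gap: 0.0157
grip_force: 36.1
```

Emit:
{"op": "move_arm", "data": {"moves": [0, -0.006, 0, 0, 0.012, 0, -0.006, 0, 0, 0.06, 0, -0.006, 0, 0, 0.085, 0, -0.006, 0, 0, 0.085, 0, -0.006, 0.11, 0, 0.085, 0, -0.006, 0.11, 0, 0.085, 0, -0.006, 0.11, 0, 0.085, 0.05, -0.06, 0.11, 0, 0.085, 0.05, -0.06, 0.11, 0, 0.085, 0.05, -0.06, 0.11, 0, 0.085, 0.05, -0.06, 0.11, 0, 0.085], "newtons": 20}}

```text
clock: 4.0
tcp_pos: [0.5129, 0.2798, 0.1641]
orientation: [0.0, 0.049, 0.999, 0.0]
wrist_force: [-0.7, 0.0, -0.5]
finger_gap: 0.0853
grip_force: 0.0
```

Run:
```python
from h import *
c=cam('wrist'); save(c,'w2.png'); s=cam('side'); p=c['pixels']
o=np.zeros((600,800,3),np.uint8); im=cv2.cvtColor(p,4); o[:420,:560]=im
o[420:600,:800]=0
o[420:600,0:300]=cv2.resize(cv2.cvtColor(s['pixels'],4)[110:182,220:340],(300,180)); 
cv2.imwrite('pics/w2c.png',o)
```

```text
(no output)
```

View pics/w2c.png

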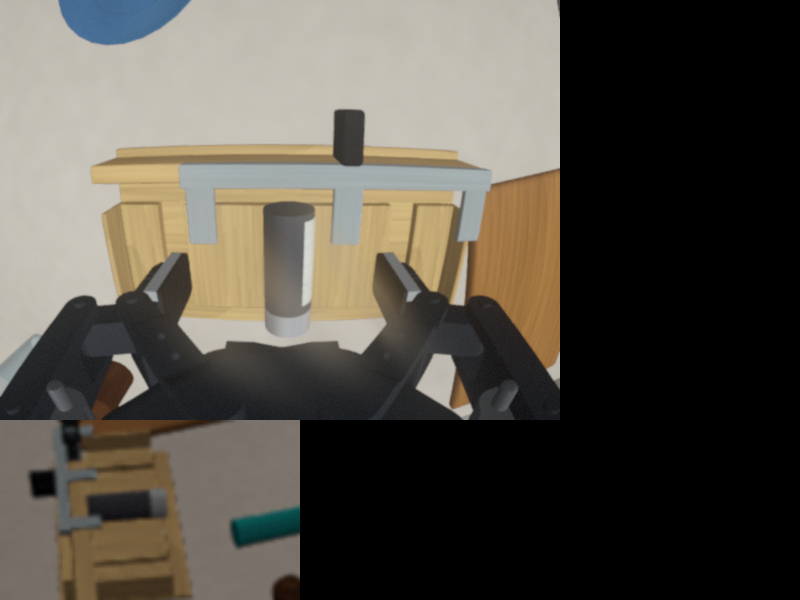

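Run:
```python
from h import *
c=cam('wrist'); st=env.get_state(); print(st['tcp_pos'])
for u,v,h in [(289.5,213,.058),(288,335,.058),(289.5,230,.038),(288,310,.038),(303,225,.052),(303,300,.052),(334,243,.072),(360,243,.072),(188,243,.072),(214,243,.072)]: print(u,v,onz(c,u,v,h,True)[:2])
```

```text
[0.51091597 0.28098281 0.16375175]
289.5 213 [0.52143633 0.28604717]
288 335 [0.64095951 0.27434688]
289.5 230 [0.54324057 0.28455397]
288 310 [0.62585704 0.2759687 ]
303 225 [0.53460468 0.2959569 ]
303 300 [0.60638346 0.29091502]
334 243 [0.54418194 0.31784191]
360 243 [0.5465157  0.33821725]
188 243 [0.53409221 0.2054639 ]
214 243 [0.5356214 0.2264076]
```

Emit:
{"op": "move_arm", "data": {"moves": [0.079, -0.002, 0, 0, 0.085, 0.079, -0.002, 0, 0, 0.085, 0.079, -0.002, -0.05, 0, 0.085, 0.079, -0.002, -0.09, 0, 0.085, 0.079, -0.002, -0.13, 0, 0.085, 0.079, -0.002, -0.13, 0, 0.085, 0.079, -0.002, -0.13, 0, 0.04, 0.079, -0.002, -0.13, 0, 0.04, 0.079, -0.002, -0.13, 0, 0.04, 0.079, -0.002, -0.13, 0, 0.04, 0.079, -0.002, -0.13, 0, 0.04], "newtons": 20}}

```text
clock: 5.07
tcp_pos: [0.5926, 0.2776, 0.0382]
orientation: [0.003, 0.048, 0.999, -0.001]
wrist_force: [-0.2, -5.1, 3.9]
finger_gap: 0.043
grip_force: 21.3
```

Emit:
{"op": "move_arm", "data": {"moves": [0, 0, 0.04, 0, 0.04, 0, 0, 0.08, 0, 0.04, 0, 0, 0.08, 0, 0.04, -0.06, -0.255, 0.08, 0, 0.04, -0.06, -0.255, 0.08, 0, 0.04, -0.06, -0.255, 0.08, 0, 0.04, -0.06, -0.255, 0.08, 0, 0.04, -0.06, -0.255, 0.08, 0, 0.04, -0.06, -0.255, 0.08, 0, 0.04, -0.06, -0.255, 0.08, 0, 0.04, -0.06, -0.255, 0.08, 0, 0.04]}}

```text
clock: 5.98
tcp_pos: [0.5315, 0.0204, 0.1169]
orientation: [0.002, 0.05, 0.999, -0.0]
wrist_force: [-0.0, 0.6, -1.5]
finger_gap: 0.043
grip_force: 21.6
```

Emit:
{"op": "move_arm", "data": {"moves": [0, 0, -0.04, 0, 0.04, 0, 0, -0.08, 0, 0.04, 0, 0, -0.093, 0, 0.04, 0, 0, -0.093, 0, 0.04, 0, 0, -0.093, 0, 0.055, 0, 0, -0.093, 0, 0.055, 0, 0, -0.093, 0, 0.055]}}

```text
clock: 6.57
tcp_pos: [0.5322, 0.0241, 0.0227]
orientation: [0.001, 0.047, 0.999, 0.0]
wrist_force: [0.2, -0.1, -0.2]
finger_gap: 0.0548
grip_force: 0.0
```

Run:
```python
from h import *
c=cam('wrist'); save(c,'w3.png'); print(env.get_state()['tcp_pos'],env.get_state()['finger_gap'],c['C'])
```

```text
[0.53198441 0.02396576 0.02255907] 0.05500499157716697 [0.46333824 0.03100786 0.15691812]
```

View pics/w3.png

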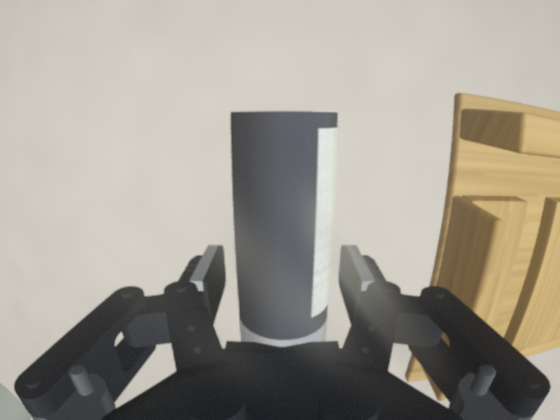

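```bash
cat >> h.py <<'E'
def cyl_ang(c,uv,P,d,fish,r=.022):
    """angle from vertical, + toward left of d (left=z x d), of pixel on cylinder with axis P,d(pointing +x)"""
    d=np.append(d[:2],0)/np.linalg.norm(d[:2]); l=np.array([-d[1],d[0],0]); z=np.array([0,0,1.])
    w=ray(c,*uv,fish); o=c['C']-P; a=np.array([w@l,w@z]); b=np.array([o@l,o@z])
    A=a@a;B=a@b;D=B*B-A*(b@b-r*r)
    s=(-B-np.sqrt(max(D,0)))/A; q=b+s*a; X=o+s*w
    return np.degrees(np.arctan2(q[0],q[1])), X@d, D
E
python3 - <<'E'
from h import *
c=cam('wrist')
P1=onz(c,284.5,130,.022,True);P2=onz(c,283,310,.022,True);print(P1,P2)
for uv in [(319,130),(316.5,200),(312.5,300)]: print(cyl_ang(c,uv,(P1+P2)/2,P2-P1,True))
E
```

```text
[0.47183104 0.03112511 0.022     ] [0.55846396 0.02234977 0.022     ]
(np.float64(33.634185862352446), np.float64(-0.044889510375914266), np.float64(0.0002816821522467622))
(np.float64(33.06577851653658), np.float64(-0.01887948707552141), np.float64(0.0002666618492372097))
(np.float64(34.179188859368985), np.float64(0.025415667143781503), np.float64(0.0001932277368960119))
```

Emit:
{"op": "move_arm", "data": {"moves": [-0.001, -0.006, 0, 0, 0.055, -0.001, -0.011, 0, 0, 0.055, -0.002, -0.016, 0, 0, 0.055, -0.002, -0.02, 0, 0, 0.055, -0.003, -0.024, 0, 0, 0.055, -0.003, -0.027, 0, 0, 0.055, -0.003, -0.029, 0, 0, 0.055, -0.003, -0.03, 0, 0, 0.055, -0.003, -0.031, 0, 0, 0.055, -0.003, -0.031, 0, 0, 0.055, -0.003, -0.031, 0, 0, 0.055]}}

```text
clock: 7.58
tcp_pos: [0.5278, -0.0074, 0.0213]
orientation: [-0.0, 0.048, 0.999, 0.0]
wrist_force: [-0.7, 0.2, -0.4]
finger_gap: 0.055
grip_force: 0.0
```

```bash
cat >> h.py <<'E'
def wtin(c,ax=.022,rows=(140,160,180,200,220)):
    """wrist view: tin silhouette + label edges per row"""
    p=c['pixels'].astype(int)
    rb=p[...,0]-p[...,2]; mx=p.max(2)
    out=[]
    for v in rows:
        d=(mx[v]<110)
        idx=np.where(d[200:380])[0]+200
        out.append((v,idx.min() if len(idx) else None,idx.max() if len(idx) else None,mx[v,210:370:8].tolist(),rb[v,210:370:8].tolist()))
    return out
E
python3 - <<'E'
from h import *
c=cam('wrist'); save(c,'w4.png'); print(env.get_state()['tcp_pos'])
for r in wtin(c,rows=(140,200)): print(r)
E
```

```text
[ 0.52776061 -0.00744169  0.02131356]
(140, np.int64(236), np.int64(340), [193, 192, 192, 166, 72, 165, 183, 185, 199, 208, 210, 209, 207, 211, 209, 100, 89, 192, 193, 193], [15, 13, 13, 12, 2, 9, 9, 10, 10, 8, 8, 0, 0, 1, 0, -9, -2, 14, 13, 14])
(200, np.int64(237), np.int64(338), [192, 191, 192, 192, 79, 166, 182, 185, 194, 209, 208, 206, 209, 210, 209, 102, 99, 193, 193, 192], [15, 14, 13, 14, 2, 10, 7, 7, 10, 6, 7, 1, 0, -1, -1, -4, 0, 14, 13, 15])
```

View pics/w4.png

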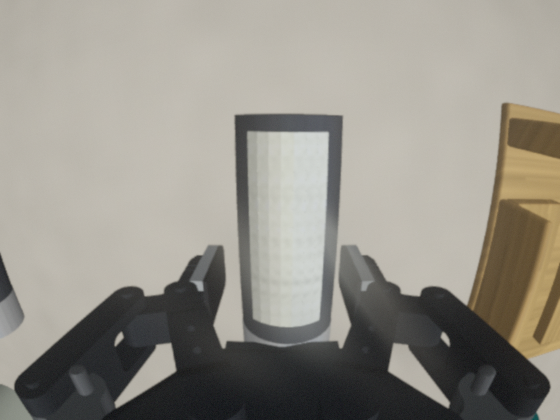

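Emit:
{"op": "move_arm", "data": {"moves": [0, 0, 0.04, 0, 0.055, 0, 0, 0.08, 0, 0.055, 0, 0, 0.08, 0, 0.055, -0.016, -0.2126, 0.08, 0.083, 0.075, -0.016, -0.2126, 0.08, 0.083, 0.075, -0.016, -0.2126, 0.08, 0.083, 0.075, -0.016, -0.2126, 0.08, 0.083, 0.075, -0.016, -0.2126, 0.08, 0.083, 0.075, -0.016, -0.2126, 0.08, 0.083, 0.075, -0.016, -0.2126, 0.08, 0.083, 0.075, -0.016, -0.2126, 0.08, 0.083, 0.075]}}

```text
clock: 8.55
tcp_pos: [0.5114, -0.2199, 0.1011]
orientation: [-0.0, 0.007, 1.0, 0.001]
wrist_force: [0.1, -0.4, 0.0]
finger_gap: 0.0751
grip_force: 0.0
```

Run:
```python
from h import *
c=cam('wrist'); save(c,'w5.png'); print(env.get_state()['tcp_pos'])
```

```text
[ 0.51143488 -0.21900146  0.10106458]
```

View pics/w5.png

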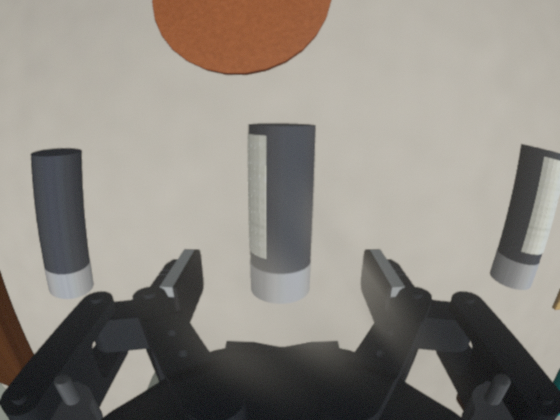

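Run:
```python
from h import *
c=cam('wrist'); p=c['pixels'].astype(int)
for v in (150,200,240): print(v,p[v,244:276].max(1).tolist(),p[v,306:320].max(1).tolist())
P1=onz(c,281.8,150,.022,True);P2=onz(c,281,270,.022,True);print(P1,P2)
for uv in [(267,150),(267,200),(267,240)]: print(cyl_ang(c,uv,(P1+P2)/2,P2-P1,True))
```

```text
150 [187, 183, 166, 147, 145, 155, 154, 150, 153, 157, 156, 155, 159, 164, 168, 169, 169, 171, 171, 167, 150, 114, 84, 81, 80, 81, 81, 82, 83, 86, 84, 84] [91, 88, 90, 87, 86, 86, 96, 136, 172, 185, 187, 189, 187, 187]
200 [187, 188, 181, 153, 142, 147, 150, 148, 153, 161, 159, 154, 154, 158, 166, 166, 165, 166, 167, 164, 144, 106, 84, 84, 84, 85, 82, 84, 88, 86, 87, 85] [95, 95, 95, 96, 101, 129, 162, 180, 186, 185, 185, 185, 185, 185]
240 [184, 183, 179, 165, 153, 147, 148, 151, 153, 155, 156, 157, 157, 159, 163, 164, 167, 168, 168, 164, 146, 114, 94, 89, 90, 92, 92, 91, 92, 93, 91, 92] [97, 95, 96, 121, 162, 181, 185, 186, 185, 184, 185, 185, 184, 185]
[ 0.46887175 -0.21825084  0.022     ] [ 0.55683644 -0.21993034  0.022     ]
(np.float64(-23.76147147708699), np.float64(-0.04641734701327818), np.float64(0.000383261179313657))
(np.float64(-24.07681588801339), np.float64(-0.015373122275924123), np.float64(0.00035804264444921213))
(np.float64(-24.66594817080968), np.float64(0.011448835544531272), np.float64(0.0003246790361288096))
```

Emit:
{"op": "move_arm", "data": {"moves": [0, 0, -0.04, 0, 0.07, 0, 0, -0.079, 0, 0.065, 0, 0, -0.079, 0, 0.055, 0, 0, -0.079, 0, 0.055, 0, 0.006, -0.079, 0, 0.055, 0, 0.012, -0.079, 0, 0.055, 0, 0.017, -0.079, 0, 0.055, 0, 0.022, -0.079, 0, 0.055, 0, 0.026, -0.079, 0, 0.055, 0, 0.028, -0.079, 0, 0.055, 0, 0.029, -0.079, 0, 0.055, 0, 0.029, -0.079, 0, 0.055]}}

```text
clock: 9.65
tcp_pos: [0.5118, -0.191, 0.0225]
orientation: [0.0, 0.006, 1.0, 0.0]
wrist_force: [0.7, 0.2, 0.0]
finger_gap: 0.0551
grip_force: 0.0
```

```bash
cat >> h.py <<'E'
def label(c,vs,guess,half,z=.022,rowsax=None):
    """auto: per row scan from guess u; edges of tin by counter colour (rb>=11), label by brightness"""
    p=c['pixels'].astype(int); mx=p.max(2); pts=[];mids=[]
    for v in vs:
        L=[u for u in range(guess-half,guess+half)]
        dark=[u for u in L if mx[v,u]<125]; 
        bg0=mx[v,guess-half]
        pts.append((v,min(dark),max(dark),[ (a+b)/2 for a,b in zip(dark[:-1],dark[1:]) if b-a>6],[(a,b) for a,b in zip(dark[:-1],dark[1:]) if b-a>6]))
    return pts
E
python3 - <<'E'
from h import *
c=cam('wrist'); save(c,'w6.png'); print(env.get_state()['tcp_pos'])
for r in label(c,(140,170,200,230),284,75): print(r)
E
```

```text
[ 0.51178661 -0.19118639  0.02240853]
(140, 235, 339, [], [])
(170, 235, 338, [298.5], [(260, 337)])
(200, 236, 336, [297.5], [(260, 335)])
(230, 237, 260, [], [])
```

Run:
```python
from h import *
c=cam('wrist'); print(c['C']); p=c['pixels'].astype(int)
for v in (140,200): print(v,[tuple(x) for x in p[v,230:345:5].tolist()])
P1=onz(c,287,140,.022,True);P2=onz(c,286,200,.022,True);print(P1,P2)
for uv in [(260.5,170),(337,170),(260.5,200)]: print(cyl_ang(c,uv,(P1+P2)/2,P2-P1,True))
```

```text
[ 0.44296531 -0.19002131  0.15680305]
140 [(191, 187, 176), (185, 181, 172), (64, 65, 65), (66, 67, 68), (71, 72, 71), (74, 72, 74), (75, 75, 76), (77, 78, 80), (80, 80, 83), (84, 85, 87), (86, 88, 91), (88, 88, 90), (87, 90, 93), (88, 89, 95), (89, 92, 97), (88, 92, 99), (87, 91, 96), (89, 91, 97), (90, 91, 96), (88, 91, 95), (91, 93, 99), (92, 96, 98), (91, 91, 92)]
200 [(191, 186, 177), (192, 188, 178), (78, 76, 75), (75, 76, 75), (79, 78, 78), (78, 77, 79), (76, 80, 79), (104, 104, 103), (197, 197, 189), (198, 198, 191), (207, 208, 198), (210, 210, 204), (208, 210, 202), (210, 214, 209), (209, 214, 210), (208, 212, 208), (211, 215, 214), (209, 214, 210), (211, 215, 214), (212, 216, 213), (210, 214, 212), (209, 211, 202), (174, 170, 162)]
[ 0.45541375 -0.18810674  0.022     ] [ 0.4812251  -0.18878151  0.022     ]
(np.float64(-26.11858188311867), np.float64(-0.0037883408074325755), np.float64(0.0003520423284236532))
(np.float64(64.00454803024996), np.float64(-0.0024035504844741756), np.float64(3.5703322344888405e-05))
(np.float64(-26.212688844647403), np.float64(0.007440102947188591), np.float64(0.00033637749865069247))
```

View pics/w6.png

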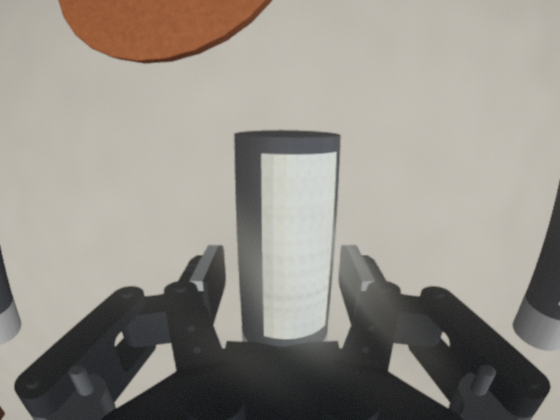

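Emit:
{"op": "move_arm", "data": {"moves": [0, 0, 0, 0, 0.047, 0, 0, 0, 0, 0.047, 0, -0.001, 0, 0, 0.047, 0, -0.002, 0, 0, 0.047, 0, -0.003, 0, 0, 0.047, 0, -0.004, 0, 0, 0.047, 0, -0.005, 0, 0, 0.047, 0, -0.006, 0, 0, 0.047, 0, -0.0065, 0, 0, 0.047, 0, -0.0065, 0, 0, 0.047]}}

```text
clock: 10.58
tcp_pos: [0.5118, -0.1978, 0.0223]
orientation: [0.0, 0.006, 1.0, -0.0]
wrist_force: [0.0, -0.4, -0.6]
finger_gap: 0.0468
grip_force: 0.0
```

```bash
cat >> h.py <<'E'
def wl(c,vs=(165,180,195,210),g=286,half=65):
    """wrist: silhouettes and label edges with ratio-> angles"""
    p=c['pixels'].astype(float).max(2); o=[]
    for v in vs:
        row=p[v]; d=row<135; us=np.where(d[g-half:g+half])[0]+g-half
        j=np.argmax(np.diff(us)); a,b=us[j],us[j+1]
        L,R=us[0]-.5,us[-1]+.5; m=(L+R)/2
        P=onz(c,m,v,.022,True); dx=onz(c,m+0.0,v,.022,True)
        o.append((v,L,a+.5,b-.5,R,P))
    d=o[-1][5]-o[0][5]; d[2]=0
    return [(r[0],r[1],r[2],r[3],r[4],r[5][:2].round(4).tolist(),[round(cyl_ang(c,(u,r[0]),r[5],d,True)[0],1) for u in (r[2],r[3])]) for r in o]
E
python3 - <<'E'
from h import *
c=cam('wrist'); save(c,'w7.png'); print(env.get_state()['tcp_pos'])
for r in wl(c): print(r)
E
```

```text
[ 0.51177921 -0.19776143  0.02234536]
(165, np.float64(233.5), np.float64(246.5), np.float64(325.5), np.float64(337.5), [0.4659, -0.1955], [np.float64(-41.6), np.float64(41.6)])
(180, np.float64(233.5), np.float64(246.5), np.float64(325.5), np.float64(336.5), [0.4724, -0.1958], [np.float64(-41.4), np.float64(43.1)])
(195, np.float64(234.5), np.float64(246.5), np.float64(324.5), np.float64(336.5), [0.479, -0.1956], [np.float64(-43.0), np.float64(41.4)])
(210, np.float64(234.5), np.float64(246.5), np.float64(324.5), np.float64(335.5), [0.4857, -0.1959], [np.float64(-42.9), np.float64(43.0)])
```

Emit:
{"op": "move_arm", "data": {"moves": [0, 0, 0.04, 0, 0.05, 0, 0, 0.08, 0, 0.055, 0, 0, 0.08, 0, 0.055, 0.009, -0.207, 0.08, -0.108, 0.075, 0.009, -0.207, 0.08, -0.108, 0.075, 0.009, -0.207, 0.08, -0.108, 0.075, 0.009, -0.207, 0.08, -0.108, 0.075, 0.009, -0.207, 0.08, -0.108, 0.075, 0.009, -0.207, 0.08, -0.108, 0.075, 0.009, -0.207, 0.08, -0.108, 0.075, 0.009, -0.207, 0.08, -0.108, 0.075]}}

```text
clock: 11.55
tcp_pos: [0.5202, -0.4043, 0.1016]
orientation: [-0.0, 0.061, 0.998, 0.001]
wrist_force: [0.1, -0.2, -0.6]
finger_gap: 0.0749
grip_force: 0.0
```

Run:
```python
from h import *
c=cam('wrist'); save(c,'w8.png'); print(env.get_state()['tcp_pos'])
```

```text
[ 0.52044392 -0.40348482  0.10190182]
```

View pics/w8.png

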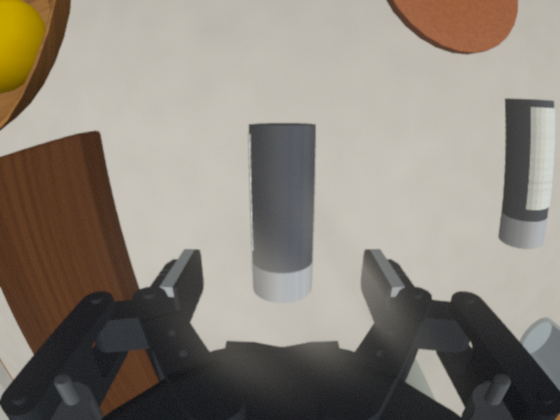

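Emit:
{"op": "move_arm", "data": {"moves": [0, 0, -0.04, 0, 0.07, 0, 0, -0.079, 0, 0.065, 0, 0, -0.079, 0, 0.05, 0, 0, -0.079, 0, 0.05, 0.001, 0.006, -0.079, 0, 0.05, 0.001, 0.012, -0.079, 0, 0.05, 0.002, 0.018, -0.079, 0, 0.05, 0.003, 0.024, -0.079, 0, 0.05, 0.004, 0.03, -0.079, 0, 0.05, 0.004, 0.036, -0.079, 0, 0.05, 0.005, 0.04, -0.079, 0, 0.05, 0.005, 0.043, -0.079, 0, 0.05]}}

```text
clock: 12.6
tcp_pos: [0.5259, -0.3609, 0.0235]
orientation: [0.0, 0.06, 0.998, 0.0]
wrist_force: [-0.5, 0.5, -0.7]
finger_gap: 0.0499
grip_force: 0.0
```

Run:
```python
from h import *
c=cam('wrist');c=cam('wrist'); save(c,'w9.png'); print(env.get_state()['tcp_pos'])
for r in wl(c): print(r)
```

```text
[ 0.52571569 -0.36094378  0.02326673]
(165, np.float64(236.5), np.float64(258.5), np.float64(335.5), np.float64(339.5), [0.4807, -0.3521], [np.float64(-30.4), np.float64(55.7)])
(180, np.float64(236.5), np.float64(259.5), np.float64(335.5), np.float64(339.5), [0.4872, -0.3528], [np.float64(-29.6), np.float64(56.9)])
(195, np.float64(236.5), np.float64(259.5), np.float64(334.5), np.float64(338.5), [0.4937, -0.3538], [np.float64(-29.3), np.float64(57.0)])
(210, np.float64(237.5), np.float64(259.5), np.float64(333.5), np.float64(337.5), [0.5005, -0.3546], [np.float64(-29.8), np.float64(56.0)])
```

Emit:
{"op": "move_arm", "data": {"moves": [0, 0, 0, 0, 0.047, 0, 0, 0, 0, 0.047, 0, -0.001, 0, 0, 0.047, 0, -0.002, 0, 0, 0.047, 0, -0.003, 0, 0, 0.047, 0, -0.0033, 0, 0, 0.047, 0, -0.0033, 0, 0, 0.047]}}

```text
clock: 13.28
tcp_pos: [0.5257, -0.3653, 0.0233]
orientation: [0.0, 0.061, 0.998, -0.0]
wrist_force: [0.1, 1.0, -0.0]
finger_gap: 0.0471
grip_force: 0.0
```

Run:
```python
from h import *
c=cam('wrist'); save(c,'w10.png'); print(env.get_state()['tcp_pos'])
for r in wl(c): print(r)
```

```text
[ 0.5257059  -0.36511136  0.02326081]
(165, np.float64(231.5), np.float64(241.5), np.float64(319.5), np.float64(335.5), [0.4805, -0.3587], [np.float64(-46.3), np.float64(36.9)])
(180, np.float64(232.5), np.float64(241.5), np.float64(319.5), np.float64(334.5), [0.4869, -0.3595], [np.float64(-47.0), np.float64(37.4)])
(195, np.float64(232.5), np.float64(242.5), np.float64(319.5), np.float64(334.5), [0.4935, -0.3602], [np.float64(-46.1), np.float64(38.0)])
(210, np.float64(233.5), np.float64(242.5), np.float64(319.5), np.float64(333.5), [0.5002, -0.3611], [np.float64(-47.1), np.float64(38.7)])
```

Emit:
{"op": "move_arm", "data": {"moves": [0, 0, 0, 0, 0.06, 0, 0, 0.04, 0, 0.06, 0, 0, 0.08, 0, 0.06, 0, 0, 0.12, 0, 0.06, -0.08, 0, 0.15, 0, 0.06, -0.08, 0, 0.15, 0, 0.06, -0.08, 0, 0.15, 0, 0.06, -0.08, 0, 0.15, 0, 0.06]}}

```text
clock: 14.0
tcp_pos: [0.4447, -0.3654, 0.1751]
orientation: [0.001, 0.061, 0.998, -0.001]
wrist_force: [0.9, -0.2, 1.0]
finger_gap: 0.0602
grip_force: 0.0
```

Run:
```python
from h import *
c=cam('top'); s=cam('side'); 
t=cv2.cvtColor(c['pixels'],4); q=cv2.cvtColor(s['pixels'],4)
o=np.zeros((600,800,3),np.uint8)
o[:300]=cv2.resize(t[165:265,230:497],(800,300),interpolation=3)
o[300:,:400]=cv2.resize(q[200:350,220:420],(400,300),interpolation=3)
cv2.imwrite('pics/c11.png',o)
```

```text
(no output)
```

View pics/c11.png

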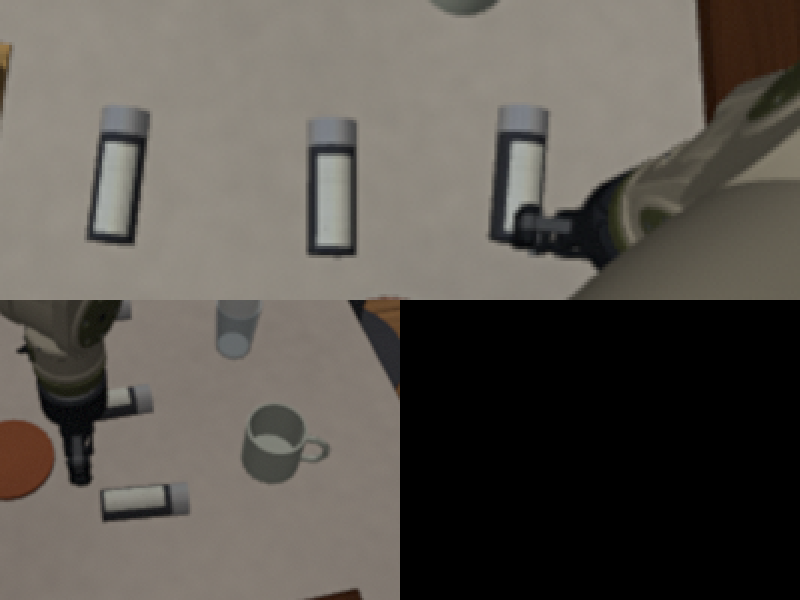

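Emit:
{"op": "move_arm", "data": {"moves": [0.081, 0.003, -0.06, 0, 0.065, 0.081, 0.003, -0.06, 0, 0.065, 0.081, 0.003, -0.06, 0, 0.065, 0.081, 0.003, -0.1, 0, 0.065, 0.081, 0.003, -0.13, 0, 0.065, 0.081, 0.003, -0.152, 0, 0.065, 0.081, 0.003, -0.152, 0, 0.065, 0.081, 0.003, -0.152, 0, 0.05, 0.081, 0.003, -0.152, 0, 0.04, 0.081, 0.003, -0.152, 0, 0.04, 0.081, 0.003, -0.152, 0, 0.04, 0.081, 0.003, -0.152, 0, 0.04], "newtons": 20}}

```text
clock: 15.1
tcp_pos: [0.5275, -0.3627, 0.0229]
orientation: [0.001, 0.06, 0.998, -0.001]
wrist_force: [-0.1, 0.2, -1.1]
finger_gap: 0.0435
grip_force: 23.9
```

Run:
```python
from h import *
c=cam('wrist'); save(c,'w12.png'); print(env.get_state()['tcp_pos'],env.get_state()['finger_gap'],env.get_state()['grip_force'])
for r in wl(c): print(r)
```

```text
[ 0.52731045 -0.36252738  0.02263437] 0.04287727904242636 23.87383371591568
(165, np.float64(228.5), np.float64(242.5), np.float64(322.5), np.float64(334.5), [0.4821, -0.3569], [np.float64(-40.8), np.float64(44.4)])
(180, np.float64(229.5), np.float64(243.5), np.float64(322.5), np.float64(333.5), [0.4885, -0.3577], [np.float64(-39.9), np.float64(45.1)])
(195, np.float64(230.5), np.float64(243.5), np.float64(321.5), np.float64(332.5), [0.4951, -0.3585], [np.float64(-40.6), np.float64(44.3)])
(210, np.float64(231.5), np.float64(243.5), np.float64(321.5), np.float64(332.5), [0.5018, -0.3591], [np.float64(-42.1), np.float64(44.3)])
```

Emit:
{"op": "move_arm", "data": {"moves": [0, 0, 0.04, 0, 0.04, 0, 0, 0.08, 0, 0.04, 0, 0, 0.11, 0, 0.04, 0.046, 0.5325, 0.12, 0.023, 0.04, 0.046, 0.5325, 0.12, 0.023, 0.04, 0.046, 0.5325, 0.12, 0.023, 0.04, 0.046, 0.5325, 0.12, 0.023, 0.04, 0.046, 0.5325, 0.12, 0.023, 0.04, 0.046, 0.5325, 0.12, 0.023, 0.04, 0.046, 0.5325, 0.12, 0.023, 0.04, 0.046, 0.5325, 0.12, 0.023, 0.04, 0.046, 0.5325, 0.12, 0.023, 0.04]}}

```text
clock: 16.15
tcp_pos: [0.559, 0.0134, 0.1393]
orientation: [0.001, 0.049, 0.999, 0.0]
wrist_force: [-0.0, 0.3, -1.0]
finger_gap: 0.0432
grip_force: 24.0
```

Emit:
{"op": "move_arm", "data": {"moves": [0.014, 0.1566, 0, 0, 0.04, 0.014, 0.1566, 0, 0, 0.04, 0.014, 0.1566, 0, 0, 0.04, 0.014, 0.1566, 0, 0, 0.04, 0.014, 0.1566, 0, 0, 0.04, 0.014, 0.1566, 0, 0, 0.04]}}

```text
clock: 16.65
tcp_pos: [0.5729, 0.1701, 0.1388]
orientation: [0.0, 0.047, 0.999, 0.0]
wrist_force: [0.1, 0.5, -1.4]
finger_gap: 0.0431
grip_force: 24.0
```

Run:
```python
from h import *
c=cam('wrist'); save(c,'w13.png'); print(env.get_state()['tcp_pos'])
```

```text
[0.57285667 0.16866986 0.13868871]
```

View pics/w13.png

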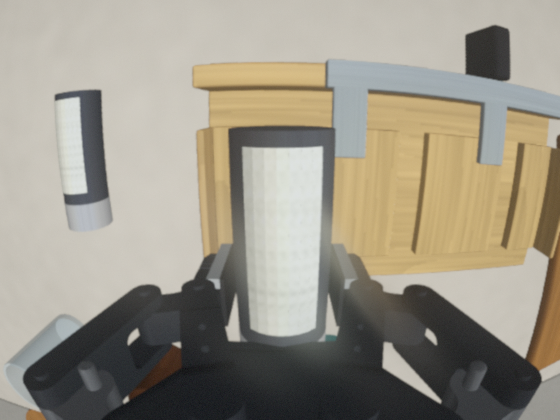

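Run:
```python
from h import *
c=cam('wrist'); 
for u,v,h in [(336,157,.072),(365,157,.072),(481,163,.072),(503,164,.072),(425,250,.02),(430,135,.02)]: print(onz(c,u,v,h,True)[:2])
```

```text
[0.5364443  0.20666657]
[0.53789378 0.22548902]
[0.54731328 0.31426853]
[0.5491032  0.33562268]
[0.63573686 0.29462377]
[0.53167483 0.29657395]
```

Emit:
{"op": "move_arm", "data": {"moves": [0, 0, -0.04, 0, 0.04, 0, 0, -0.07, 0, 0.04, 0, 0, -0.085, 0, 0.04, 0, 0, -0.092, 0, 0.04, 0, 0, -0.096, 0, 0.04, 0, 0, -0.098, 0, 0.04, 0, 0, -0.098, 0, 0.04]}}

```text
clock: 17.33
tcp_pos: [0.5739, 0.1676, 0.0413]
orientation: [0.001, 0.049, 0.999, 0.0]
wrist_force: [-0.2, 0.1, -1.1]
finger_gap: 0.0433
grip_force: 23.9
```

Emit:
{"op": "move_arm", "data": {"moves": [0, 0, -0.002, 0, 0.04, 0, 0, -0.003, 0, 0.04, 0, 0, -0.003, 0, 0.04]}}

```text
clock: 17.58
tcp_pos: [0.5735, 0.1683, 0.0381]
orientation: [0.001, 0.049, 0.999, 0.0]
wrist_force: [0.4, 0.1, -0.9]
finger_gap: 0.043
grip_force: 23.9
```

Emit:
{"op": "move_arm", "data": {"moves": [0, 0, -0.0015, 0, 0.04, 0, 0, -0.0015, 0, 0.04]}}

```text
clock: 17.75
tcp_pos: [0.5737, 0.1685, 0.0373]
orientation: [0.001, 0.049, 0.999, 0.0]
wrist_force: [-1.0, 1.0, 5.1]
finger_gap: 0.0435
grip_force: 24.5
```

Contact. Release, measure label, and rise.

Emit:
{"op": "move_arm", "data": {"moves": [0, 0, 0, 0, 0.055, 0, 0, 0, 0, 0.055, 0, 0, 0, 0, 0.055, 0, 0, 0.04, 0, 0.055, 0, 0, 0.09, 0, 0.055, 0, 0, 0.09, 0, 0.055, 0, 0, 0.09, 0, 0.055]}}

```text
clock: 18.33
tcp_pos: [0.5761, 0.1687, 0.1302]
orientation: [0.004, 0.049, 0.999, 0.001]
wrist_force: [-0.2, -0.1, 0.4]
finger_gap: 0.0549
grip_force: 0.0
```

Run:
```python
from h import *
c=cam('wrist'); save(c,'w14.png'); print(env.get_state()['tcp_pos'])
t=cam('top'); save(t,'t14.png')
a=cv2.imread('pics/w14.png'); b=cv2.imread('pics/t14.png')
o=np.zeros((600,800,3),np.uint8); o[:420,:560]=a; o[420:,:]=cv2.resize(b[165:255,90:490],(800,180)); cv2.imwrite('pics/c14.png',o)
```

```text
[0.57454208 0.16841816 0.12772285]
```

View pics/c14.png

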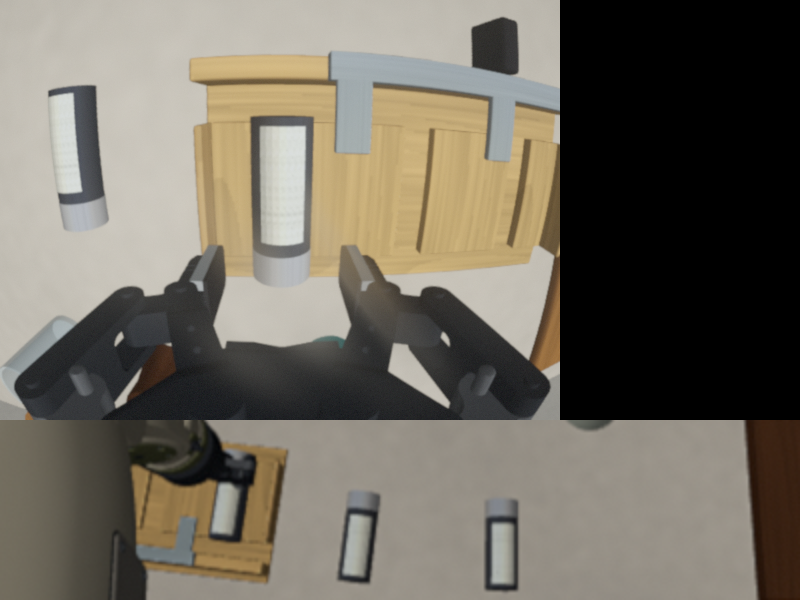

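Run:
```python
from h import *
c=cam('top')
for n,b in dict(t4=(252,195,290,262),A=(326,195,356,265)).items():
    C,A,B,s,m=tin(c,b); d=B-A; d=d*np.sign(d[0]); print(n,C[:2],np.linalg.norm(d),'slope',d[1]/d[0],s)
    p=c['pixels'].astype(int).max(2)
    if 1:
        v=(b[1]+b[3])//2; print([int(x) for x in p[v,b[0]:b[2]]])
```

```text
t4 [ 0.52037217 -0.00407766] 0.12629712349439112 slope -0.09840142612487811 (16.620655059814453, 46.14091873168945)
[154, 153, 153, 152, 153, 153, 155, 155, 116, 58, 69, 161, 181, 179, 176, 177, 175, 169, 160, 148, 137, 121, 69, 25, 46, 140, 158, 155, 153, 153, 151, 151, 151, 150, 150, 151, 150, 152]
A [ 0.51257736 -0.19588061] 0.12791497916104283 slope -0.009907340658692596 (47.0, 16.0)
[150, 149, 149, 149, 153, 154, 103, 49, 45, 82, 162, 180, 177, 176, 177, 177, 172, 166, 151, 140, 113, 57, 51, 135, 153, 150, 148, 149, 148, 148]
```

Emit:
{"op": "move_arm", "data": {"moves": [-0.054, -0.1725, 0, 0, 0.07, -0.054, -0.1725, 0, 0, 0.07, -0.054, -0.1725, 0, 0, 0.07, -0.054, -0.1725, 0, 0, 0.07, -0.054, -0.1725, 0, 0, 0.07, -0.054, -0.1725, -0.04, 0, 0.07, -0.054, -0.1725, -0.08, 0, 0.07, -0.054, -0.1725, -0.105, 0, 0.07, -0.054, -0.1725, -0.105, 0, 0.06, -0.054, -0.1725, -0.105, 0, 0.06]}}

```text
clock: 19.32
tcp_pos: [0.5162, -0.0039, 0.0185]
orientation: [-0.003, 0.049, 0.999, 0.0]
wrist_force: [-0.2, 0.3, 1.4]
finger_gap: 0.0599
grip_force: 0.0
```

Run:
```python
from h import *
c=cam('wrist'); save(c,'w15.png'); print(env.get_state()['tcp_pos'])
for r in wl(c): print(r)
```

```text
[ 0.51821653 -0.00414126  0.02034585]
(165, np.float64(228.5), np.float64(310.5), np.float64(321.5), np.float64(335.5), [0.47, 0.001], [np.float64(26.8), np.float64(39.9)])
(180, np.float64(228.5), np.float64(240.5), np.float64(321.5), np.float64(335.5), [0.4762, 0.0004], [np.float64(-43.5), np.float64(40.5)])
(195, np.float64(229.5), np.float64(240.5), np.float64(321.5), np.float64(334.5), [0.4826, -0.0002], [np.float64(-44.2), np.float64(41.1)])
(210, np.float64(230.5), np.float64(241.5), np.float64(320.5), np.float64(333.5), [0.4891, -0.0009], [np.float64(-43.5), np.float64(40.4)])
```

Emit:
{"op": "move_arm", "data": {"moves": [0.002, 0.001, 0.002, 0, 0.05, 0.002, 0.001, 0.002, 0, 0.04, 0.002, 0.001, 0.002, 0, 0.04, 0.002, 0.001, 0.002, 0, 0.04, 0.002, 0.001, 0.002, 0, 0.04, 0.002, 0.001, 0.002, 0, 0.04]}}

```text
clock: 19.87
tcp_pos: [0.5232, -0.0034, 0.0249]
orientation: [0.002, 0.049, 0.999, -0.0]
wrist_force: [1.3, 0.3, 6.5]
finger_gap: 0.043
grip_force: 21.3
```

Run:
```python
from h import *
c=cam('wrist'); s=env.get_state(); print(s['tcp_pos'],s['finger_gap'],s['grip_force'])
for r in wl(c,vs=(180,195,210)): print(r)
```

```text
[ 0.52314944 -0.00336889  0.02493302] 0.04300351966189972 21.308486759662628
(180, np.float64(230.5), np.float64(242.5), np.float64(320.5), np.float64(332.5), [0.4845, 0.0006], [np.float64(-42.6), np.float64(42.7)])
(195, np.float64(231.5), np.float64(243.5), np.float64(319.5), np.float64(331.5), [0.4912, -0.0001], [np.float64(-41.8), np.float64(41.9)])
(210, np.float64(232.5), np.float64(243.5), np.float64(319.5), np.float64(330.5), [0.498, -0.0007], [np.float64(-42.6), np.float64(42.7)])
```

Emit:
{"op": "move_arm", "data": {"moves": [0, 0, 0.04, 0, 0.04, 0, 0, 0.08, 0, 0.04, 0, 0, 0.11, 0, 0.04, 0.062, 0.2806, 0.11, 0, 0.04, 0.062, 0.2806, 0.11, 0, 0.04, 0.062, 0.2806, 0.11, 0, 0.04, 0.062, 0.2806, 0.11, 0, 0.04, 0.062, 0.2806, 0.11, 0, 0.04, 0.062, 0.2806, 0.11, 0, 0.04, 0.062, 0.2806, 0.11, 0, 0.04, 0.062, 0.2806, 0.11, 0, 0.04, 0.062, 0.2806, 0.11, 0, 0.04]}}

```text
clock: 20.92
tcp_pos: [0.5827, 0.2796, 0.1326]
orientation: [0.0, 0.047, 0.999, -0.0]
wrist_force: [-0.2, -0.3, -2.1]
finger_gap: 0.0431
grip_force: 21.7
```

Emit:
{"op": "move_arm", "data": {"moves": [0.002, -0.002, 0, 0, 0.04, 0.002, -0.002, -0.04, 0, 0.04, 0.002, -0.002, -0.07, 0, 0.04, 0.002, -0.002, -0.082, 0, 0.04, 0.002, -0.002, -0.087, 0, 0.04, 0.002, -0.002, -0.089, 0, 0.04, 0.002, -0.002, -0.089, 0, 0.04]}}

```text
clock: 21.5
tcp_pos: [0.586, 0.2748, 0.045]
orientation: [0.001, 0.049, 0.999, 0.0]
wrist_force: [1.1, -0.2, -1.0]
finger_gap: 0.043
grip_force: 21.7
```

Emit:
{"op": "move_arm", "data": {"moves": [0, 0.002, -0.001, 0, 0.04, 0, 0.002, -0.003, 0, 0.04, 0, 0.002, -0.004, 0, 0.04, 0, 0.002, -0.004, 0, 0.04]}}

```text
clock: 21.83
tcp_pos: [0.5859, 0.2777, 0.0409]
orientation: [0.001, 0.049, 0.999, 0.0]
wrist_force: [0.4, 1.1, 1.2]
finger_gap: 0.0432
grip_force: 21.9
```

Near seated; release, rise, and look at the remaining tins.

Emit:
{"op": "move_arm", "data": {"moves": [0, 0, -0.001, 0, 0.04, 0, 0, -0.001, 0, 0.055, 0, 0, -0.001, 0, 0.055, 0, 0, -0.001, 0, 0.055, 0, 0, 0.04, 0, 0.055, 0, 0, 0.09, 0, 0.055, 0, 0, 0.09, 0, 0.055, 0, 0, 0.09, 0, 0.055]}}

```text
clock: 22.5
tcp_pos: [0.5878, 0.2783, 0.1347]
orientation: [0.004, 0.049, 0.999, 0.002]
wrist_force: [0.8, 0.5, 0.2]
finger_gap: 0.055
grip_force: 0.0
```

Run:
```python
from h import *
c=cam('wrist'); save(c,'w16.png'); print(env.get_state()['tcp_pos'])
p=c['pixels'].astype(int).max(2)
print(p[190,235:330:3].tolist())
t=cam('top'); save(t,'t16.png')
C,A,B,s,m=tin(t,(326,195,356,265)); d=B-A; print(C[:2],d[1]/d[0],s); q=t['pixels'].astype(int).max(2);print(q[230,326:356].tolist())
```

```text
[0.58648537 0.27776661 0.13211498]
[204, 207, 199, 207, 201, 189, 86, 86, 134, 185, 197, 202, 213, 214, 221, 223, 224, 226, 224, 226, 224, 225, 221, 121, 117, 143, 205, 208, 205, 204, 205, 205]
[ 0.51257736 -0.19588061] -0.009907340658692596 (47.0, 16.0)
[142, 141, 140, 141, 143, 145, 96, 46, 44, 76, 152, 171, 167, 167, 167, 167, 163, 157, 143, 132, 108, 54, 48, 127, 144, 141, 140, 139, 140, 139]
```

Emit:
{"op": "move_arm", "data": {"moves": [-0.074, -0.474, 0, 0.087, 0.07, -0.074, -0.474, 0, 0.087, 0.07, -0.074, -0.474, 0, 0.087, 0.07, -0.074, -0.474, 0, 0.087, 0.07, -0.074, -0.474, 0, 0.087, 0.07, -0.074, -0.474, 0, 0.087, 0.07, -0.074, -0.474, 0, 0.087, 0.07, -0.074, -0.474, 0, 0.087, 0.07, -0.074, -0.474, 0, 0.087, 0.07, -0.074, -0.474, 0, 0.087, 0.07, -0.074, -0.474, 0, 0.087, 0.07, -0.074, -0.474, 0, 0.087, 0.07]}}

```text
clock: 23.6
tcp_pos: [0.5091, -0.2003, 0.128]
orientation: [-0.001, 0.007, 1.0, 0.0]
wrist_force: [0.1, 0.5, 0.8]
finger_gap: 0.0702
grip_force: 0.0
```

Emit:
{"op": "move_arm", "data": {"moves": [0.002, 0.003, 0, 0, 0.07, 0.002, 0.003, -0.04, 0, 0.07, 0.002, 0.003, -0.08, 0, 0.07, 0.002, 0.003, -0.105, 0, 0.07, 0.002, 0.003, -0.105, 0, 0.06, 0.002, 0.003, -0.105, 0, 0.06, 0.002, 0.003, -0.105, 0, 0.06]}}

```text
clock: 24.18
tcp_pos: [0.5135, -0.1934, 0.0254]
orientation: [0.0, 0.005, 1.0, 0.0]
wrist_force: [0.3, 0.3, 0.6]
finger_gap: 0.06
grip_force: 0.0
```

Run:
```python
from h import *
c=cam('wrist'); save(c,'w17.png'); print(env.get_state()['tcp_pos'])
for r in wl(c): print(r)
```

```text
[ 0.5142193  -0.19392528  0.02628503]
(165, np.float64(224.5), np.float64(235.5), np.float64(313.5), np.float64(326.5), [0.4681, -0.1955], [np.float64(-43.0), np.float64(41.9)])
(180, np.float64(224.5), np.float64(236.5), np.float64(312.5), np.float64(325.5), [0.4747, -0.1958], [np.float64(-41.2), np.float64(41.8)])
(195, np.float64(225.5), np.float64(236.5), np.float64(312.5), np.float64(324.5), [0.4814, -0.1959], [np.float64(-41.9), np.float64(42.4)])
(210, np.float64(225.5), np.float64(237.5), np.float64(312.5), np.float64(324.5), [0.4883, -0.196], [np.float64(-41.2), np.float64(43.1)])
```

Centre at y = -0.1963 here; shift -0.0025, down 3 mm, then close.

Emit:
{"op": "move_arm", "data": {"moves": [0, -0.0025, -0.003, 0, 0.06, 0, -0.0025, -0.003, 0, 0.05, 0, -0.0025, -0.003, 0, 0.04, 0, -0.0025, -0.003, 0, 0.04, 0, -0.0025, -0.003, 0, 0.04, 0, -0.0025, -0.003, 0, 0.04, 0, -0.0025, -0.003, 0, 0.04]}}

```text
clock: 24.82
tcp_pos: [0.514, -0.1968, 0.0231]
orientation: [0.001, 0.005, 1.0, -0.001]
wrist_force: [-0.7, 0.4, 6.0]
finger_gap: 0.0428
grip_force: 20.3
```

Run:
```python
from h import *
c=cam('wrist'); s=env.get_state(); print(s['tcp_pos'],s['finger_gap'],s['grip_force'])
for r in wl(c,vs=(180,195,210)): print(r)
```

```text
[ 0.51398661 -0.19684446  0.02315953] 0.043068099414968974 20.26019811630249
(180, np.float64(231.5), np.float64(243.5), np.float64(321.5), np.float64(333.5), [0.4747, -0.1959], [np.float64(-41.9), np.float64(41.8)])
(195, np.float64(231.5), np.float64(243.5), np.float64(321.5), np.float64(332.5), [0.4814, -0.1962], [np.float64(-41.7), np.float64(43.4)])
(210, np.float64(232.5), np.float64(243.5), np.float64(321.5), np.float64(332.5), [0.4881, -0.1961], [np.float64(-43.4), np.float64(43.4)])
```

Emit:
{"op": "move_arm", "data": {"moves": [0, 0, 0.04, 0, 0.04, 0, 0, 0.08, 0, 0.04, 0, 0, 0.115, 0, 0.04, 0.08, 0.584, 0.115, -0.0875, 0.04, 0.08, 0.584, 0.115, -0.0875, 0.04, 0.08, 0.584, 0.115, -0.0875, 0.04, 0.08, 0.584, 0.115, -0.0875, 0.04, 0.08, 0.584, 0.115, -0.0875, 0.04, 0.08, 0.584, 0.115, -0.0875, 0.04, 0.08, 0.584, 0.115, -0.0875, 0.04, 0.08, 0.584, 0.115, -0.0875, 0.04, 0.08, 0.584, 0.115, -0.0875, 0.04]}}

```text
clock: 25.87
tcp_pos: [0.5633, 0.1773, 0.1366]
orientation: [-0.0, 0.049, 0.999, -0.0]
wrist_force: [0.3, -1.1, -1.9]
finger_gap: 0.0432
grip_force: 22.5
```

Emit:
{"op": "move_arm", "data": {"moves": [0.031, 0.2095, 0, 0, 0.04, 0.031, 0.2095, 0, 0, 0.04, 0.031, 0.2095, 0, 0, 0.04, 0.031, 0.2095, 0, 0, 0.04, 0.031, 0.2095, 0, 0, 0.04, 0.031, 0.2095, 0, 0, 0.04, 0.031, 0.2095, 0, 0, 0.04, 0.031, 0.2095, 0, 0, 0.04]}}

```text
clock: 26.53
tcp_pos: [0.5941, 0.3846, 0.1358]
orientation: [-0.001, 0.049, 0.999, -0.001]
wrist_force: [-0.0, 0.8, -1.1]
finger_gap: 0.0431
grip_force: 22.6
```

Run:
```python
from h import *
c=cam('wrist'); save(c,'w18.png'); print(env.get_state()['tcp_pos'])
print(proj(cam('top'),[.593,.387,.038]))
```

```text
[0.59436176 0.3837366  0.13618954]
[126.35029709 193.7723055 ]
```

View pics/w18.png

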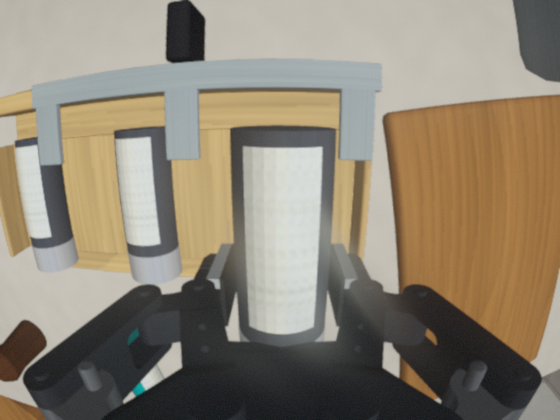

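Run:
```python
from h import *
c=cam('wrist'); print(env.get_state()['tcp_pos'])
for u in (340.5,374,168,199): print(onz(c,u,158,.072,True)[:2])
```

```text
[0.59488495 0.38306885 0.13691834]
[0.5588211  0.42383973]
[0.56053744 0.44556968]
[0.54705476 0.31470879]
[0.54969674 0.3355163 ]
```

Emit:
{"op": "move_arm", "data": {"moves": [0, 0.003, 0, 0, 0.04, 0, 0.003, -0.04, 0, 0.04, 0, 0.003, -0.07, 0, 0.04, 0, 0.003, -0.085, 0, 0.04, 0, 0.003, -0.091, 0, 0.04, 0, 0.003, -0.093, 0, 0.04, 0, 0.003, -0.093, 0, 0.04, 0, 0.003, -0.093, 0, 0.04]}}

```text
clock: 27.35
tcp_pos: [0.5962, 0.3881, 0.0459]
orientation: [0.001, 0.049, 0.999, 0.001]
wrist_force: [0.3, 0.4, -1.7]
finger_gap: 0.0428
grip_force: 22.5
```

Emit:
{"op": "move_arm", "data": {"moves": [-0.001, -0.001, -0.003, 0, 0.04, -0.001, -0.001, -0.005, 0, 0.04, -0.001, -0.001, -0.006, 0, 0.04, -0.001, -0.001, -0.006, 0, 0.04]}}

```text
clock: 27.68
tcp_pos: [0.5946, 0.3874, 0.0391]
orientation: [0.001, 0.049, 0.999, 0.001]
wrist_force: [-0.5, 1.5, 2.2]
finger_gap: 0.0432
grip_force: 22.9
```

Contact; release and rise.

Emit:
{"op": "move_arm", "data": {"moves": [0, 0, -0.0005, 0, 0.04, 0, 0, -0.0005, 0, 0.055, 0, 0, -0.0005, 0, 0.055, 0, 0, -0.0005, 0, 0.055, 0, 0, 0.04, 0, 0.055, 0, 0, 0.09, 0, 0.055, 0, 0, 0.09, 0, 0.055, 0, 0, 0.09, 0, 0.055, -0.05, -0.05, 0.09, 0, 0.055, -0.05, -0.05, 0.09, 0, 0.055, -0.05, -0.05, 0.09, 0, 0.055, -0.05, -0.05, 0.09, 0, 0.055]}}

```text
clock: 28.68
tcp_pos: [0.5417, 0.3353, 0.1263]
orientation: [-0.002, 0.049, 0.999, -0.001]
wrist_force: [0.9, 0.0, 0.3]
finger_gap: 0.0547
grip_force: 0.0
```

```bash
cat >> h.py <<'E'
def rackchk(c):
    """wrist: angles of label per cradle and tin mid position, from silhouettes at rack tins"""
    ex=np.array([.9954,-.0975,0]); p=c['pixels'].astype(int)
    for k,C in enumerate([(.5715,.168,.038),(.582,.2775,.038),(.593,.387,.038)]):
        for s in (-.03,.0,.02):
            X=np.array(C)+ex*s
            # sample cylinder surface
            out=[]
            ey=np.array([.0975,.9954,0])
            for a in range(-80,81,4):
                r=np.radians(a); Y=X+.022*(np.sin(r)*ey+np.cos(r)*np.array([0,0,1]))
                q=c['R']@Y+c['t']; th=np.arctan2(np.hypot(q[0],q[1]),q[2]); h=np.hypot(q[0],q[1])
                u=c['K'][0,2]+c['K'][0,0]*th*q[0]/h; v=c['K'][1,2]+c['K'][1,1]*th*q[1]/h
                out.append((a,p[int(round(v)),int(round(u))].max() if 0<=v<419.5 and 0<=u<559.5 else -1))
            br=[a for a,m in out if m>150]; dk=[a for a,m in out if 0<=m<140]
            print(k,s,'bright',(min(br),max(br)) if br else None,''.join('#' if m>=150 else ('.' if m>=0 else 'x') for a,m in out))
E
python3 - <<'E'
from h import *
c=cam('wrist'); save(c,'w19.png'); print(env.get_state()['tcp_pos']); rackchk(c)
E
```

```text
[0.5434406  0.33639157 0.12712561]
0 -0.03 bright (-80, 80) ################################....#####
0 0.0 bright (-80, 44) ################################.........
0 0.02 bright (-80, 44) ################################.........
1 -0.03 bright (-80, 44) #########..#####################.........
1 0.0 bright (-80, 44) ###..........................###.........
1 0.02 bright (24, 44) ..........................######.........
2 -0.03 bright (-80, 48) ##.........######################........
2 0.0 bright None .........................................
2 0.02 bright (-36, -32) ...........##............................
```

Emit:
{"op": "move_arm", "data": {"moves": [-0.082, -0.002, 0, 0, 0.07, -0.082, -0.002, 0, 0, 0.07, -0.082, -0.002, 0, 0, 0.07, -0.082, -0.002, -0.035, 0, 0.07, -0.082, -0.002, -0.07, 0, 0.07, -0.082, -0.002, -0.07, 0, 0.07, -0.082, -0.002, -0.07, 0, 0.03, -0.082, -0.002, -0.07, 0, 0.012, -0.082, -0.002, -0.07, 0, 0.012, -0.082, -0.002, -0.07, 0, 0.012, -0.082, -0.002, -0.07, 0, 0.012], "newtons": 30}}

```text
clock: 29.65
tcp_pos: [0.4635, 0.3355, 0.0598]
orientation: [0.002, 0.049, 0.999, 0.001]
wrist_force: [0.1, -0.8, 3.6]
finger_gap: 0.0156
grip_force: 30.9
```

Emit:
{"op": "move_arm", "data": {"moves": [-0.001, -0.007, 0, 0, 0.012, -0.001, -0.014, 0, 0, 0.012, -0.002, -0.021, 0, 0, 0.012, -0.003, -0.028, 0, 0, 0.012, -0.003, -0.034, 0, 0, 0.012, -0.004, -0.039, 0, 0, 0.012, -0.004, -0.041, 0, 0, 0.012, -0.004, -0.041, 0, 0, 0.012]}}

```text
clock: 30.32
tcp_pos: [0.4592, 0.2935, 0.0597]
orientation: [0.002, 0.05, 0.999, 0.001]
wrist_force: [-0.4, -1.0, 8.4]
finger_gap: 0.0157
grip_force: 31.5
```

Emit:
{"op": "move_arm", "data": {"moves": [0, -0.002, 0, 0, 0.012, 0, -0.004, 0, 0, 0.012, 0, -0.006, 0, 0, 0.012, 0, -0.006, 0, 0, 0.012]}}

```text
clock: 30.65
tcp_pos: [0.4589, 0.2912, 0.0598]
orientation: [0.001, 0.048, 0.999, 0.004]
wrist_force: [-2.4, 12.2, 3.9]
finger_gap: 0.0156
grip_force: 32.1
```

Emit:
{"op": "move_arm", "data": {"moves": [0, -0.003, 0, 0, 0.012, 0, 0.003, 0, 0, 0.05, 0, 0.003, 0, 0, 0.06, 0, 0.003, 0, 0, 0.06, 0, 0.003, 0.04, 0, 0.06, 0, 0.003, 0.08, 0, 0.06, 0, 0.003, 0.12, 0, 0.06, -0.02, 0.003, 0.12, 0, 0.06, -0.02, 0.003, 0.12, 0, 0.06]}}

```text
clock: 31.4
tcp_pos: [0.4374, 0.2906, 0.1808]
orientation: [0.001, 0.049, 0.999, 0.001]
wrist_force: [-1.2, -0.4, 0.0]
finger_gap: 0.0598
grip_force: 0.0
```

Run:
```python
from h import *
c=cam('wrist'); save(c,'w20.png'); print(env.get_state()['tcp_pos'])
p=c['pixels'].astype(int)
# handle: dark mask
m=((p.max(2)<70)).astype(np.uint8); m[260:]=0
n,l,st,ce=cv2.connectedComponentsWithStats(m)
for k in range(1,n):
    if st[k,4]>150: x,y,w,h,a=st[k]; print(st[k],onz(c,x+w/2,y+h/2,.08,True)[:2])
rackchk(c)
```

```text
[0.43748671 0.29026497 0.17901532]
0 -0.03 bright None .........................................
0 0.0 bright None .........................................
0 0.02 bright None .........................................
1 -0.03 bright (-80, 48) #####......######################........
1 0.0 bright (-80, 44) ###........#####################.........
1 0.02 bright (-80, -68) ####.....................................
2 -0.03 bright None .........................................
2 0.0 bright None .........................................
2 0.02 bright None .........................................
```

Emit:
{"op": "move_arm", "data": {"moves": [0, 0, 0.12, 0, 0.06, 0, 0, 0.12, 0, 0.06, 0, 0, 0.12, 0, 0.06, -0.02, -0.2, 0.12, 0, 0.06, -0.02, -0.2, 0.12, 0, 0.06, -0.02, -0.2, 0.12, 0, 0.06, -0.02, -0.2, 0.12, 0, 0.06, -0.02, -0.2, 0.12, 0, 0.06, -0.02, -0.2, 0.12, 0, 0.06, -0.02, -0.2, 0.12, 0, 0.06]}}

```text
clock: 32.28
tcp_pos: [0.4177, 0.0886, 0.2967]
orientation: [-0.001, 0.052, 0.999, -0.0]
wrist_force: [0.2, 0.6, 0.3]
finger_gap: 0.0597
grip_force: 0.0
```

Run:
```python
from h import *
print(env.get_state()['tcp_pos'])
c=cam('top'); save(c,'t21.png'); p=c['pixels'].astype(int)
m=((p[...,0]-p[...,2]<0)&(p.max(2)>85)).astype(np.uint8); m[:160]=0; m[260:]=0; m[:,:80]=0; m[:,245:]=0
n,l,st,ce=cv2.connectedComponentsWithStats(m)
for k in range(1,n):
    if st[k,4]>15: print(st[k],ce[k])
# expected tab (shut) and label scans
ex=np.array([.9954,-.0975,0]); ey=np.array([.0975,.9954,0]); z=np.array([0,0,1.])
for k,C in enumerate([(.5715,.168,.038),(.582,.2775,.038),(.593,.387,.038)]):
    for s in (-.033,0.,.02):
        X=np.array(C)+ex*s; r=''
        for y in np.arange(-.04,.0401,.002):
            u,v=proj(c,X+ey*y+z*(.034 if s<-.03 else .018)); q=p[int(round(v)),int(round(u))]
            mx=q.max(); rb=q[0]-q[2]; r+='d' if mx<75 else ('W' if rb>35 else ('k' if rb<-3 else 'L'))
        print(k,s,r)
```

```text
[0.41768755 0.08864763 0.29671892]
[201 180  12   9  66] [204.83333333 183.89393939]
[199 191   6   9  23] [200.69565217 194.13043478]
[198 215   7   8  37] [200.81081081 217.89189189]
0 -0.033 WWWWWWddddddLLLLLLLLLLddddddddddddddddddd
0 0.0 WWWWWWWWdddddLLLLLLLLLLLLLLLddddddddddddd
0 0.02 WWWWWWWWdddddLLLLLLLLLLLLLLkLLWWWWWWWWWWW
1 -0.033 ddddddddddddddddddddddddddddddddddLLLLLdd
1 0.0 ddddddddddddddddddddddddddddddddddddddLLL
1 0.02 dddddddddddddddddddddddddddddddddddddddLL
2 -0.033 LLLLLLLLLLLLLLLLLLLLLLLLLLLLLLLLLLLLLLLLL
2 0.0 LLLLLLLLLLLLLLLLLLLLLLLLLLLLLLLLLLLLLLLLL
2 0.02 LLLLLLLLLLLLLLLLLLLLLLLLLLLLLLLLLLLLLLLLL
```

Emit:
{"op": "move_arm", "data": {"moves": [0, -0.4, 0, 0, 0.06, 0, -0.4, 0, 0, 0.06, 0, -0.4, 0, 0, 0.06, 0, -0.4, 0, 0, 0.06, 0, -0.4, 0, 0, 0.06, 0, -0.4, 0, 0, 0.06, 0, -0.4, 0, 0, 0.06, 0, -0.4, 0, 0, 0.06, 0, -0.4, 0, 0, 0.06, 0, -0.4, 0, 0, 0.06, 0, -0.4, 0, 0, 0.06]}}

```text
clock: 33.25
tcp_pos: [0.4189, -0.3132, 0.2958]
orientation: [-0.001, 0.05, 0.999, -0.0]
wrist_force: [0.3, -1.1, -0.3]
finger_gap: 0.0599
grip_force: 0.0
```

Run:
```python
from h import *
print(env.get_state()['tcp_pos'])
c=cam('top'); save(c,'t22.png'); p=c['pixels'].astype(int)
ex=np.array([.9954,-.0975,0]); ey=np.array([.0975,.9954,0]); z=np.array([0,0,1.])
def scan(X,dirn,rng):
    r=''
    for y in rng:
        u,v=proj(c,X+dirn*y); q=p[int(round(v)),int(round(u))]; mx=q.max(); rb=q[0]-q[2]
        r+='d' if mx<75 else ('W' if rb>25 else ('k' if rb<-3 else 'L'))
    return r
for k,C in enumerate([(.5715,.168,.038),(.582,.2775,.038),(.593,.387,.038)]):
    for s in (-.045,0.,.02): print(k,s,scan(np.array(C)+ex*s+z*(.034 if s<-.03 else .02),ey,np.arange(-.04,.0401,.002)))
    print(k,'along',scan(np.array(C)+z*.02,ex,np.arange(-.08,.0801,.003)))
```

```text
[ 0.41888832 -0.31318904  0.29577094]
0 -0.045 WWWWWWWdddddLLLLkkkkkkkkkkkLWWWWWWWWWWWWW
0 0.0 WWWWWWWWdddddLLLLLLLLLLLLLLLLWWWWWWWWWWWW
0 0.02 WWWWWWWWdddddLLLLLLLLLLLLLLkLWWWWWWWWWWWW
0 along kkkkkkkkkkkkkkLLLLLLLLLLLLLLLLLLLLLLddLLkkLLLkLWWWWLLL
1 -0.045 WWWdddddddLLLLLkkkkkkkkkkkWWWWWWWWWWWWWWW
1 0.0 WWWWWWWdddddLLLLLLLLLLLLLLLLLWWWWWWWWWWWW
1 0.02 WWWWWWddddLLLLLLLLLLLkkkkkkkLWWWWWWWWWWWW
1 along kkkkkkkkkkkkkkLLLLLLLLLLLLLLLLddkLLLkkLkLWWWWWWWWWLLLL
2 -0.045 WWddddddddLLLLLkkkkkkkkkkLWWWWWWWWWWddddd
2 0.0 WWWWWddddddddLLLLLLLLLLLLLLLWWWWWWWWWWddd
2 0.02 WWWWddddddddLLLLLLLLLLLLLLLLWWWWWWWWWWWdd
2 along kkkkkkkkkkkkkkkLLLLLLLLLLLLLLLLLLLLLddLLLkLLkkWWWWLLLL
```

Run:
```python
from h import *
c=cam('top'); ex=np.array([.9954,-.0975,0]); z=np.array([0,0,1.])
def al(img,C,off=0):
    r=[]
    for s in np.arange(0,.085,.002):
        u,v=proj(c,np.array(C)+z*.02+ex*s+off*np.array([.0975,.9954,0])); q=cv2.getRectSubPix(img.astype(np.uint8),(1,1),(float(u),float(v)))[0,0].astype(int); r.append((int(q[0]-q[2])))
    return r
i0=cv2.cvtColor(cv2.imread('pics/top0.png'),4); it=[cv2.cvtColor(cv2.imread('pics/'+n),4) for n in('t14.png','t16.png')]
print('init',al(i0,(.582,.2775,.038)))
for k,C in enumerate([(.5715,.168,.038),(.582,.2775,.038),(.593,.387,.038)]): print(k,al(c['pixels'],C))
for n,i in (('w18',0),):pass
```

```text
init [-6, -7, -6, -7, -6, -5, -5, -6, -5, -6, -6, -5, -6, -5, -6, -6, -5, -5, -4, -3, -3, -2, -3, -3, -3, -3, -3, -3, -5, -3, 4, 33, 60, 73, 47, 25, 13, 13, 14, 14, 15, 15, 15]
0 [10, 10, 9, 9, 9, 9, 9, 8, 8, 9, 9, 9, 6, 1, -3, -6, -6, -5, -3, -4, -3, -3, -3, -3, -3, -2, -2, -4, -1, 11, 37, 60, 70, 62, 37, 21, 13, 14, 15, 16, 15, 15, 15]
1 [9, 8, 8, 4, -1, -6, -7, -5, -3, -3, -3, -3, -3, -4, -4, -3, -2, -4, -4, -2, 11, 33, 52, 63, 69, 71, 71, 70, 69, 68, 71, 74, 78, 73, 47, 24, 12, 14, 14, 15, 15, 15, 15]
2 [9, 10, 10, 9, 10, 9, 9, 9, 8, 9, 9, 8, 5, 1, -4, -5, -6, -4, -4, -3, -3, -4, -3, -2, -2, -3, -4, -5, -5, 16, 42, 69, 71, 61, 43, 21, 15, 14, 15, 16, 16, 15, 15]
```

Emit:
{"op": "move_arm", "data": {"moves": [0.04, 0.604, -0.116, 0, 0.07, 0.04, 0.604, -0.116, 0, 0.07, 0.04, 0.604, -0.116, 0, 0.07, 0.04, 0.604, -0.116, 0, 0.07, 0.04, 0.604, -0.116, 0, 0.07, 0.04, 0.604, -0.116, 0, 0.07, 0.04, 0.604, -0.116, 0, 0.07, 0.04, 0.604, -0.116, 0, 0.07, 0.04, 0.604, -0.116, 0, 0.07, 0.04, 0.604, -0.116, 0, 0.07, 0.04, 0.604, -0.116, 0, 0.07, 0.04, 0.604, -0.116, 0, 0.07]}}

```text
clock: 34.35
tcp_pos: [0.4485, 0.1847, 0.2035]
orientation: [0.0, 0.047, 0.999, 0.0]
wrist_force: [1.1, -0.2, 0.7]
finger_gap: 0.0698
grip_force: 0.0
```

Emit:
{"op": "move_arm", "data": {"moves": [0.0105, 0.107, -0.05, 0, 0.07, 0.0105, 0.107, -0.05, 0, 0.07, 0.0105, 0.107, -0.05, 0, 0.07, 0.0105, 0.107, -0.05, 0, 0.07, 0.0105, 0.107, -0.09, 0, 0.07, 0.0105, 0.107, -0.13, 0, 0.07, 0.0105, 0.107, -0.145, 0, 0.07, 0.0105, 0.107, -0.145, 0, 0.04, 0.0105, 0.107, -0.145, 0, 0.012, 0.0105, 0.107, -0.145, 0, 0.012, 0.0105, 0.107, -0.145, 0, 0.012, 0.0105, 0.107, -0.145, 0, 0.012], "newtons": 30}}

```text
clock: 35.35
tcp_pos: [0.4623, 0.2908, 0.0612]
orientation: [0.002, 0.049, 0.999, 0.004]
wrist_force: [-1.2, 11.7, 1.0]
finger_gap: 0.0158
grip_force: 35.1
```

Emit:
{"op": "move_arm", "data": {"moves": [0.001, 0.008, 0, 0, 0.012, 0.002, 0.016, 0, 0, 0.012, 0.002, 0.023, 0, 0, 0.012, 0.003, 0.03, 0, 0, 0.012, 0.004, 0.037, 0, 0, 0.012, 0.004, 0.042, 0, 0, 0.012, 0.004, 0.046, 0, 0, 0.012, 0.004, 0.047, 0, 0, 0.012, 0.004, 0.047, 0, 0, 0.012]}}

```text
clock: 36.1
tcp_pos: [0.467, 0.3357, 0.0611]
orientation: [0.002, 0.049, 0.999, 0.001]
wrist_force: [0.5, -0.3, 6.2]
finger_gap: 0.015
grip_force: 35.5
```

Emit:
{"op": "move_arm", "data": {"moves": [0, -0.002, 0, 0, 0.05, 0, -0.002, 0, 0, 0.06, 0, -0.002, 0, 0, 0.06, 0, -0.002, 0.04, 0, 0.06, 0, -0.002, 0.08, 0, 0.06, 0, -0.002, 0.08, 0, 0.06, 0.108, -0.057, 0.08, 0, 0.06, 0.108, -0.057, 0.08, 0, 0.06, 0.108, -0.057, 0.08, 0, 0.06, 0.108, -0.057, 0.08, 0, 0.06, 0.108, -0.057, 0.08, 0, 0.06], "newtons": 20}}

```text
clock: 37.02
tcp_pos: [0.5745, 0.2764, 0.138]
orientation: [-0.0, 0.051, 0.999, 0.0]
wrist_force: [0.2, 0.4, -0.3]
finger_gap: 0.0599
grip_force: 0.0
```

Run:
```python
from h import *
c=cam('wrist'); save(c,'w23.png'); print(env.get_state()['tcp_pos'])
p=c['pixels'].astype(int)
for v in range(90,300,12): print(v,''.join('d' if q.max()<110 else ('W' if q[0]-q[2]>25 else ('k' if q[0]-q[2]<-1 else 'L')) for q in p[v,230:345:3]))
u=284
for v in (170,190): print(v,onz(c,u,v,.038,True))
```

```text
[0.57295804 0.27711665 0.13798355]
90 kkkkkkkkkkkkkkkkkkkkkkkkkkkkkkkkkkkkkkk
102 WWWWWWWWWWWWWWWWWWWWWWWWWWWWWWWWWWWLLLk
114 WWWWWWWWWddddLLLLLLkkkkkkkkddWWWWWWWWLk
126 WWWWWWWWWdddLLLLLLLLLLLLLLkddWWWWWWWWLk
138 WWWWWWWWWdddLLLLLLLLLLLLLLkddWWWWWWWWLk
150 WWWWWWWWWdddLLLLLLLLLLLLLLkddWWWWWWWWkk
162 WWWWWWWWWdddLLLLLLLLLLLLLLLddWWWWWWWWkk
174 WWWWWWWWWdddLLLLLLLLLLLLLLkdLWWWWWWWWWW
186 WWWWWWWWWdddLLLLLLLLLLLLLLLLLWWWWWWWWWW
198 WWWWWWWWWWddLLLLLLLLLLLLLLLLWWWWWWWWWWW
210 WWWWWWWWWWddLLLLLLLLLLLLLLLLWWWWWWWWWWW
222 WWWWWWWWWWddLLLLLLLLLLLLLLLLWWWWWWWWWWW
234 WWWWWWWWWWddddddddddLdLLLLLLWWWWWWWWWWW
246 WWWWWWWWWWLLLLLLLLkkkkkkkkLLWWWWWWWWWWW
258 WWWWWWWWWWLLLLLLLLLkkkkkkkLLWWWWWWWWWWW
270 WWWWWWWWWWWWWLLLLLLkkkkkkLWWWWWWWWWWWWW
282 WWWWWWWWWWWWWWWWWWWWWWWWWWWWWWWWWWWWWWW
294 LLLLLLLLLLLLLLLLLLLLLLLLLLLLLLLLLLLLLLL
170 [0.54959935 0.28084369 0.038     ]
190 [0.56463168 0.27933363 0.038     ]
```

Emit:
{"op": "move_arm", "data": {"moves": [0, 0.001, -0.04, 0, 0.06, 0, 0.001, -0.075, 0, 0.06, 0, 0.001, -0.097, 0, 0.06, 0, 0.001, -0.097, 0, 0.06, 0, 0.001, -0.097, 0, 0.05, 0, 0.001, -0.097, 0, 0.04, 0, 0.001, -0.097, 0, 0.04, 0, 0.001, -0.097, 0, 0.04, 0, 0.001, -0.097, 0, 0.04, 0, 0.001, -0.097, 0, 0.04]}}

```text
clock: 37.9
tcp_pos: [0.5736, 0.2791, 0.0429]
orientation: [0.001, 0.049, 0.999, 0.0]
wrist_force: [0.4, 1.1, -0.0]
finger_gap: 0.0429
grip_force: 22.7
```

Emit:
{"op": "move_arm", "data": {"moves": [0, 0, 0.005, 0, 0.04, 0.006, 0, 0.005, 0, 0.04, 0.012, -0.001, 0.005, 0, 0.04, 0.019, -0.002, 0.005, 0, 0.04, 0.019, -0.002, 0.005, 0, 0.04, 0.019, -0.002, 0.003, 0, 0.04, 0.019, -0.002, 0.001, 0, 0.04, 0.019, -0.002, 0, 0, 0.04, 0.019, -0.002, 0, 0, 0.04]}}

```text
clock: 38.65
tcp_pos: [0.5924, 0.2773, 0.0428]
orientation: [0.001, 0.049, 0.999, 0.001]
wrist_force: [-0.4, 0.4, 4.6]
finger_gap: 0.0428
grip_force: 22.9
```

Seated. Release, rise, back to the handle side, and check from above.

Emit:
{"op": "move_arm", "data": {"moves": [0, 0, 0, 0, 0.055, 0, 0, 0, 0, 0.055, 0, 0, 0, 0, 0.055, 0, 0, 0.04, 0, 0.055, 0, 0, 0.08, 0, 0.055, 0, 0, 0.12, 0, 0.055, -0.13, 0.05, 0.15, 0, 0.06, -0.13, 0.05, 0.15, 0, 0.06, -0.13, 0.05, 0.15, 0, 0.06, -0.13, 0.05, 0.15, 0, 0.06, -0.13, 0.05, 0.15, 0, 0.06]}}

```text
clock: 39.57
tcp_pos: [0.4583, 0.3282, 0.1931]
orientation: [-0.0, 0.047, 0.999, 0.0]
wrist_force: [0.5, 0.3, 0.0]
finger_gap: 0.0599
grip_force: 0.0
```

```bash
cat >> h.py <<'E'
def wscan(c):
    ex=np.array([.9954,-.0975,0]); ey=np.array([.0975,.9954,0]); z=np.array([0,0,1.]); p=c['pixels'].astype(int)
    def pr(Y):
        q=c['R']@Y+c['t']; h=np.hypot(q[0],q[1]); th=np.arctan2(h,q[2]); return c['K'][0,2]+c['K'][0,0]*th*q[0]/h, c['K'][1,2]+c['K'][1,1]*th*q[1]/h
    def ch(Y):
        u,v=pr(Y)
        if not(0<=u<559 and 0<=v<419): return 'x'
        q=p[int(round(v)),int(round(u))]
        return 'd' if q.max()<115 else ('W' if q[0]-q[2]>25 else ('k' if q[0]-q[2]<-3 else 'L'))
    for k,C in enumerate([(.5715,.168,.038),(.582,.2775,.038),(.593,.387,.038)]):
        C=np.array(C)
        print(k,'along',''.join(ch(C+z*.022+ex*s) for s in np.arange(-.08,.081,.003)))
        for s in (-.02,.01): print('  around',''.join(ch(C+ex*s+.022*(np.sin(a)*ey+np.cos(a)*z)) for a in np.radians(np.arange(-80,81,4))))
E
python3 - <<'E'
from h import *
c=cam('wrist'); save(c,'w24.png'); print(env.get_state()['tcp_pos']); wscan(c)
E
```

```text
[0.46045692 0.32767017 0.19253024]
0 along WWdddddddLLLLLLLLLLLLLddddddddddddddddddddddkkLLLLLLLL
  around WWWWWWddddddddddddLLLLLLLLLLLLLLLdddddddd
  around ddddddddddddddddddddddddddddddddddddddddd
1 along kLddddddLLLLLLLLLLLLLLLLLLLLLLLLLLLLLddddddddddddddddd
  around WWWWWWWddddLLLLLLLLLLLLLLLLLLLLLLLLLLLLLL
  around WWWWWWWddddLLLLLLLLLLLLLLLLLLLLLLdddddddd
2 along kLLLLLddddddddddddddddddLLLLLLLLLLLLdddLLddddddddddddd
  around WWddddddddLLLLLLLddddddddddddddddddLLLLLL
  around WWdddddddddLLLLLLLLLLLLLLdddddddddddddddd
```

Emit:
{"op": "move_arm", "data": {"moves": [0.001, 0.006, -0.04, 0, 0.07, 0.001, 0.006, -0.08, 0, 0.07, 0.001, 0.006, -0.115, 0, 0.07, 0.001, 0.006, -0.134, 0, 0.07, 0.001, 0.006, -0.134, 0, 0.04, 0.001, 0.006, -0.134, 0, 0.012, 0.001, 0.006, -0.134, 0, 0.012, 0.001, 0.006, -0.134, 0, 0.012, 0.001, 0.006, -0.134, 0, 0.012], "newtons": 30}}

```text
clock: 40.37
tcp_pos: [0.4649, 0.3336, 0.0598]
orientation: [0.002, 0.049, 0.999, 0.001]
wrist_force: [1.2, 0.2, 1.1]
finger_gap: 0.0157
grip_force: 31.2
```

Emit:
{"op": "move_arm", "data": {"moves": [-0.001, -0.007, 0, 0, 0.012, -0.001, -0.014, 0, 0, 0.012, -0.002, -0.021, 0, 0, 0.012, -0.003, -0.028, 0, 0, 0.012, -0.003, -0.034, 0, 0, 0.012, -0.004, -0.039, 0, 0, 0.012, -0.004, -0.042, 0, 0, 0.012, -0.004, -0.044, 0, 0, 0.012, -0.004, -0.045, 0, 0, 0.012, -0.004, -0.045, 0, 0, 0.012]}}

```text
clock: 41.2
tcp_pos: [0.4605, 0.291, 0.0599]
orientation: [0.002, 0.048, 0.999, 0.004]
wrist_force: [0.6, 13.5, 4.0]
finger_gap: 0.0151
grip_force: 32.7
```

Shut against the stop. Release and clear away for a check.

Emit:
{"op": "move_arm", "data": {"moves": [0, 0.003, 0, 0, 0.04, 0, 0.003, 0, 0, 0.06, 0, 0.003, 0, 0, 0.06, 0, 0.003, 0, 0, 0.06, 0, 0.003, 0.04, 0, 0.06, 0, 0.003, 0.08, 0, 0.06, 0, 0.003, 0.12, 0, 0.06, 0, 0.003, 0.16, 0, 0.06, -0.02, -0.15, 0.22, 0, 0.06, -0.02, -0.15, 0.22, 0, 0.06, -0.02, -0.15, 0.22, 0, 0.06, -0.02, -0.15, 0.22, 0, 0.06]}}

```text
clock: 42.2
tcp_pos: [0.4379, 0.1361, 0.2784]
orientation: [-0.0, 0.049, 0.999, -0.0]
wrist_force: [1.1, -0.4, 0.1]
finger_gap: 0.0596
grip_force: 0.0
```

Emit:
{"op": "move_arm", "data": {"moves": [0, -0.45, 0, 0, 0.06, 0, -0.45, 0, 0, 0.06, 0, -0.45, 0, 0, 0.06, 0, -0.45, 0, 0, 0.06, 0, -0.45, 0, 0, 0.06, 0, -0.45, 0, 0, 0.06, 0, -0.45, 0, 0, 0.06, 0, -0.45, 0, 0, 0.06, 0, -0.45, 0, 0, 0.06, 0, -0.45, 0, 0, 0.06, 0, -0.45, 0, 0, 0.06]}}

```text
clock: 43.12
tcp_pos: [0.4377, -0.3153, 0.2772]
orientation: [-0.0, 0.05, 0.999, -0.0]
wrist_force: [0.6, 1.1, 0.5]
finger_gap: 0.06
grip_force: 0.0
```

Run:
```python
from h import *
print(env.get_state()['tcp_pos'],env.get_state()['qvel'].max())
c=cam('top'); save(c,'t25.png'); p=c['pixels'].astype(int)
ex=np.array([.9954,-.0975,0]); ey=np.array([.0975,.9954,0]); z=np.array([0,0,1.])
def scan(X,dirn,rng):
    r=''
    for y in rng:
        u,v=proj(c,X+dirn*y); q=p[int(round(v)),int(round(u))]; mx=q.max(); rb=q[0]-q[2]
        r+='d' if mx<75 else ('W' if rb>25 else ('k' if rb<-3 else 'L'))
    return r
for k,C in enumerate([(.5715,.168,.038),(.582,.2775,.038),(.593,.387,.038)]):
    for s in (-.045,0.): print(k,s,scan(np.array(C)+ex*s+z*(.034 if s<-.03 else .02),ey,np.arange(-.04,.0401,.002)))
    print(k,'along',scan(np.array(C)+z*.02,ex,np.arange(-.08,.0801,.003)))
```

```text
[ 0.43772152 -0.31529357  0.27720888] 0.557735005298334
0 -0.045 WWWWWWWdddddLLLLkkkkkkkkkkkLWWWWWWWWWWWWW
0 0.0 WWWWWWWWdddddLLLLLLLLLLLLLLkLWWWWWWWWWWWW
0 along kkkkkkkkkkkkkkLLLLLLLLLLLLLLLLLLLLLLddkLkkLLLkLWWWWLLL
1 -0.045 WWWdddddddLLLLLkkkkkkkkkkkWWWWWWWWWWWWWWW
1 0.0 WWWWWWWdddddLLLLLLLLLLLLLLLLLWWWWWWWWWWWW
1 along kkkkkkkkkkkkkkLLLLLLLLLLLLLLLLLLLLLLdddLLLLLLkkLWWLLLL
2 -0.045 WWddddddddLLLLLkkkkkkkkkkLWWWWWWWWWWddddd
2 0.0 WWWWWddddddddLLLLLLLLLLLLLLLWWWWWWWWWWddd
2 along kkkkkkkkkkkkkkkLLLLLLLLLLLLLLLLLLLLLddkLLLLLkkWWWWLLLL
```

Run:
```python
from workcell import env
for _ in range(4): env.read_camera('top')
print(env.hand_in())
```

```text
the job is handed in; nothing more can be done
None
```

The job is handed in (no verdict came back): the three tins I found lie in the cradles with labels up and the keeper is shut against its stop; on the way I reopened the keeper to move the middle tin back about 19 mm after it had shifted along its cradle.

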